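# Chock the tea tin on the sloping shelf

### The job

The round tea tin has to lie on the sloping panel, directly under the wooden beam, about midway between the two posts and parallel to the beam, where it would roll off by itself. So first set the wooden wedge down on the panel, flat on its base, on the downhill side of that place, and let go of it; then lay the tin gently on the panel just uphill of the wedge and keep hold of it until it rests against the wedge, so that when you release it, it stays put and does not roll. Leave the bowl, dish, jar and tongs where they are.

Things in the scene. Friction and masses are not known exactly. Their poses are not given: they have to be found in the camera images.
- rack: Fixed rack, turned up to 0.2 rad. Its white corrugated panel (210 mm along the slope, 270 wide) rises along the rack's +x, away from the robot, at 0.14 rad. A wooden beam (50 mm in x, 340 in y, 24 thick, underside 218 mm above the table) crosses above it along the rack's y on two posts (30 x 24 mm) at x = 0, y = +150 and -150 mm. Origin on the table below the beam's middle; z up.
- berth (a point): The point of the panel's surface directly below the middle of the beam, 30 mm above the table (axes as the rack's). The surface height changes by 0.141 mm per mm along the rack's x and spans about x = -103 to +103 mm.
- wedge: Dark wooden wedge, loose, about 0.12 kg: 64 mm long (x), 50 wide (y, flat parallel sides), 34 high. Origin at the centre of its underside. Top flat, 34 mm high, from x = -32 to -8 mm (thick end), then sloping straight down to a 2 mm toe at x = +32 mm. Starts flat on the table, toe pointing away from the robot (+x world) within 0.5 rad.
- tin: Closed round steel tea tin, loose, 70 mm in diameter and 56 mm long with flat ends, roughly 0.25 kg. Origin at its centre; its own x is the tin's axis. It starts lying in the tin rest, centre 47 mm above the table, axis parallel to the rest's x.
- tin_rest: Fixed wooden board 100 x 90 mm, 12 mm thick, origin at the centre of its underside, with two low rails (44 mm long in x, 12 mm wide, tops 28 mm above the table) at y = +37 and -37 mm. The tin lies between the rails along the rest's x; the flat ends of the tin are clear of the rails.
- bowl: Green ceramic bowl, 120 mm across, 55 mm high, beside the rack; origin at the centre of its underside. To be left alone.
- dish: Small glass dish, 100 mm across, 28 mm high, beyond the rack; origin at the centre of its underside. To be left alone.
- jar: Empty glass jar with a grey silicone lid, 80 mm across, 104 mm high, beside the rack; origin at the centre of its underside. To be left alone.
- tongs: Steel tongs, 230 mm long (x), about 50 mm wide, 16 mm high, lying on the table between the robot and the rack, across the robot's front; origin at the centre of the underside. To be left alone.
Things that resemble listed ones, but are neither listed nor needed, are in the scene too. Of the things that look like the wedge, take the one that is farthest to the robot's right at the start. Leave any orange look-alike of the tin alone.

How it is judged (in metres and radians):
On the way, in this order (a step that is already met when the one before it is completed fails the run):
1. the wedge stands flat and released on the panel, on the downhill side of the beam's middle, before the tin touches the panel (contact force between wedge and rack above 0.3 N and contact force between wedge and the fingers below 0.05 N and angle between wedge's own z axis and vertical below 0.22 rad and x of wedge in the frame of berth below -0.01 m and linear speed of wedge below 0.02 m/s and contact force between tin and rack below 0.01 N), for 0.2 s.
2. the tin, still held, touches the wedge (contact force between tin and wedge above 0.1 N and contact force between tin and the fingers above 0.3 N), for 0.1 s.
At the end, for the whole second after the job is handed in: The tin lies on the panel, centre within 25 mm of the beam's middle line and 50 mm of midway between the posts, axis within 0.2 rad of the beam's, resting against the wedge, which lies flat on the panel, its origin over 10 mm downhill of the berth; both at rest, released (x of tin in the frame of berth between -0.025 and 0.025 m and y of tin in the frame of berth between -0.05 and 0.05 m and angle between the x axis of tin and the y axis of rack, either way round below 0.2 rad and contact force between tin and wedge above 0.05 N and contact force between tin and rack above 0.1 N and contact force between wedge and rack above 0.3 N and angle between wedge's own z axis and vertical below 0.22 rad and x of wedge in the frame of berth below -0.01 m and linear speed of each of tin, wedge below 0.02 m/s); the robot touches nothing.
It fails at once if the tin rolls or drops on the panel without being held (faster than 0.15 m/s) (contact force between tin and the fingers below 0.01 N and contact force between tin and rack above 0.05 N and linear speed of tin above 0.15 m/s).
It fails at once if the bowl, dish, jar or tongs are moved more than 30 mm (distance of any of bowl, dish, jar, tongs from where it was at the start of the episode above 0.03 m).
It also fails if it takes over 66 s, if anything falls off the work surface, if the arm or the gripper's body presses on something with over 40 N, if the wrist force passes 120 N, or if a joint passes its speed limit or range.

### The arm

A 6-joint arm with a two-finger parallel gripper is mounted at the origin on the work surface. World frame = base frame: x ahead of the robot, y to its left, z up, the work surface at z = 0. Lengths are in mm, angles in rad, forces in N, time in s.
With the tool pointing down it reaches from about 350 to 875 mm from the base axis. Payload 4.2 kg.
Tool frame: the origin (TCP) lies midway between the tips of the shut fingers; the grasp point (between the pads) lies 19 mm behind it (manip.grip_depth is the distance from the TCP to the grasp point, in mm); z points along the fingers, y is the direction in which the jaws open and shut (so a half turn about z gives the same grasp; the last joint's range is limited). The gripper opens to 87 mm and grips with 3 to 60 N. Pads are 19 mm wide; open, the fingers measure 117 mm over their backs; the gripper's body (75 mm by 190 mm) begins 51 mm behind the grasp point.
Start: joints at [-0.884, 0.385, 0.008, 0, -1.194, -0.259], TCP at [259.306, -568.647, 222.55] pointing down, gripper open.
Joint ranges: [-3.14, 3.14], [-1.21, 2.06], [-1.07, 1.41], [-3.16, 2.05], [-2.99, -0.16], [-3.1, 3.1]. Speed limits (rad/s): [2.79, 2.79, 3.14, 3.14, 3.14, 3.14].

### API

Orientations are given as a unit quaternion [x, y, z, w].
In Python, from bench import manip gives the robot as it stands. The module is installed in compiled form; this text tells all that it offers.
- The arm moves only by the tool arm_command, never from a script. Its argument "plan" is a list of rows, each a list of 7 numbers: the shift along the tool's x, y, z normalised to -1 to 1, where 1 is 0.5 m, then the turn, a rotation vector about the tool's x, y, z normalised to -1 to 1, where 1 is 180 degrees, then the closure, from -1 (fully open) to 1 (shut). In form: [[dx, dy, dz, wx, wy, wz, gripper], ...]. A call has 1 to 12 rows; each row is the pose to reach, as a shift and turn from the pose commanded when the call began, along the tool's axes at that moment, turning the shorter way round; what a row does not reach only later rows make up. A row lasts 1/12 s, in which the tool goes at most 41.7 mm and 7.16 degrees, less where a joint would pass 70% of its speed; a pose out of reach is approached as far as the arm can. A call with a number of a shift or a turn outside -1 to 1 is refused whole. A call with a gripper value outside its range is refused whole. The fingers move at their own pace and stop on an object; "newtons" is the grip in N (left out, the last holds). Time passes only in rows, so rows that repeat a pose let the fingers close. It gives the time, the measured TCP pose, the force and the opening at its end, in the units of the state.
- manip.observe(): the state, without advancing time (a new reading comes with each control period).
- manip.get_image(name): name is "scene" or "top" or "wrist"; returns the picture (400x640x3 uint8, red, green, blue); there is no depth.
- manip.camera_model(name): a dict with "K" (3x3 intrinsics, pixels), "distortion" ([k1, k2, p1, p2, k3] as OpenCV has them; the pictures are not rectified), "R" (3x3) and "t" (3): a world point X has camera coordinates R X + t. Camera axes: x right, y down, z forward; pixel columns grow to the right and rows downward; lengths in mm; the calibration is good to about 2 mm. A picture is of the moment at which its call begins: read the wrist's pose just before it. camera_model takes no time and is no camera call; for the wrist camera it gives the pose at the moment of the call.
- manip.finish_job(): hands the job in, once; it reports no verdict.
Trained networks look in the newest picture that a camera, given by its name, has taken for a name from the list of things; names that differ only in an ending like _2 or _b are one class to them, and where a whole thing is asked for, a point or a joint stands for the part that bears it (a point fixed in the world has none). Each returns a list of dicts, best first, with "conf" (0 to 1); they miss things now and then, are a little off and sometimes report something else, mostly with a low value. They report only what shows in the picture. A call takes as long as a camera call. They do not tell look-alikes from the thing itself.
- manip.find_in(target, camera): "xy" ([column, row] in pixels, amid what is visible of it).
- manip.pinpoint(target, camera): "xy" ([column, row] in pixels: a listed point, or the origin of a listed thing).
The state is a dict: "time_s": time; "joints": joint angles; "qvel": joint speeds; "joint_torque": joint torques, N m; "ee_pos": TCP position; "tcp_rot": TCP orientation; "wrist_force": force on the tool from outside, world axes, zero at the start; "torque": the same for the moment, N m; "gripper_width": finger opening in mm.
Only numpy, scipy, OpenCV 4.12 (cv2) and the standard library are available. Lean on these libraries where they do the work, as an engineer would, in place of code of your own. Each camera call takes 0.05 s, during which the arm holds its last target. There are 200 camera calls.

## Working session

There is one attempt and no reset: what is moved stays moved. The work goes in short steps, Python scripts to look and compute and a tool call to move; the robot and the scene stay as the last step left them, time stands still between calls to the robot, and variables do not carry over. Pictures are saved under pics/ and viewed, about 8 in all and at most 12, crops included, and the job is handed in when it is done.

Besides the shell and the picture viewer there is one more tool, called after "Emit:" as name(argument=value, ...), one argument or row to a line, values as JSON. arm_command: Moves the arm, as the interface text tells. Scaled input: -1 to 1 covers 0.5 m each way for a shift and 180 degrees each way for a turn. Its arguments: {"type":"object","properties":{"plan":{"type":"array","items":{"type":"array","items":{"type":"number"}}},"newtons":{"type":"number"}},"required":["plan"]}

```bash
mkdir -p pics
cat > h.py <<'E'
import numpy as np, cv2
from bench import manip
from scipy.spatial.transform import Rotation as Ro
def cam(n):
    m=manip.camera_model(n); return [np.array(m[k],float) for k in("K","distortion","R","t")]
def ray(n,xy,z,c=None):
    K,D,R,t=c or cam(n)
    u=cv2.undistortPoints(np.array([[xy]],float),K,D)[0,0]
    d=R.T@np.array([u[0],u[1],1]); o=-R.T@t
    return o+d*(z-o[2])/d[2]
def proj(n,P,c=None):
    K,D,R,t=c or cam(n)
    return cv2.projectPoints(np.array(P,float).reshape(-1,1,3),cv2.Rodrigues(R)[0],t,K,D)[0][:,0]
def pic(n,f):
    im=np.array(manip.get_image(n)); cv2.imwrite(f"pics/{f}.png",im[:,:,::-1]); return im
E
python3 - <<'E'
from h import *
print(manip.observe())
for c in("top","scene"):
    pic(c,c+"0")
    K,D,R,t=cam(c); print(c,"pos",-R.T@t)
    for n,z in(("rack",0),("berth",30),("wedge",0),("tin",47),("tin_rest",0),("bowl",0),("jar",0),("dish",0),("tongs",0)):
        for d in manip.pinpoint(n,c):
            print(c,n,d["conf"],np.round(d["xy"]),np.round(ray(c,d["xy"],z)))
E
```

```text
{'time_s': 0.0, 'joints': array([-8.84381005e-01,  3.85569022e-01,  6.64189342e-03, -5.42162550e-04,
       -1.19395820e+00, -2.58589951e-01]), 'qvel': array([ 3.92508836e-05, -2.07870189e-04,  6.56265296e-04,  8.08319860e-04,
       -1.01558546e-03,  8.73624792e-04]), 'joint_torque': array([ 2.08616293e-04, -3.90668142e+01,  1.87411362e+01,  4.21991721e+00,
        1.08966592e-02, -1.98080729e-04]), 'ee_pos': array([ 259.08955934, -568.12103041,  221.45193732]), 'tcp_rot': array([-2.12187161e-01,  9.77228455e-01,  1.04472442e-03, -2.51018600e-04]), 'wrist_force': array([-0.05590661, -0.1612716 ,  0.376079  ]), 'torque': array([-0.00036708,  0.02961451, -0.00074366]), 'gripper_width': 87.14334600150487}
top pos [ 399.64337109   10.927029   1371.21282007]
top rack 0.73 [349. 186.] [598. -46.   0.]
top berth 0.89 [349. 181.] [608. -45.  30.]
top wedge 0.79 [184. 249.] [391. 448.   0.]
top wedge 0.7 [223. 254.] [381. 329.   0.]
top tin 0.78 [422. 294.] [ 281. -262.   47.]
top tin 0.62 [429. 242.] [ 432. -282.   47.]
top tin_rest 0.65 [427. 242.] [ 435. -284.    0.]
top bowl 0.66 [215. 1
[... 201 characters left out ...]
69298]
scene rack 0.63 [301. 230.] [601. -34.   0.]
scene berth 0.94 [298. 222.] [607. -38.  30.]
scene wedge 0.82 [472. 191.] [388. 450.   0.]
scene wedge 0.75 [427. 186.] [370. 319.   0.]
scene wedge 0.36 [459. 259.] [691. 357.   0.]
scene tin 0.68 [222. 176.] [ 421. -286.   47.]
scene tin 0.4 [240. 158.] [ 307. -259.   47.]
scene tin_rest 0.73 [228. 192.] [ 435. -269.    0.]
scene tin_rest 0.27 [461. 258.] [685. 363.   0.]
scene bowl 0.71 [458. 263.] [705. 352.   0.]
scene jar 0.97 [163. 235.] [ 643. -390.    0.]
scene jar 0.73 [463. 262.] [699. 364.   0.]
scene jar 0.29 [295. 220.] [557. -53.   0.]
scene dish 0.56 [273. 271.] [757. -81.   0.]
scene tongs 0.64 [311. 182.] [367. -28.   0.]
```

View pics/top0.png

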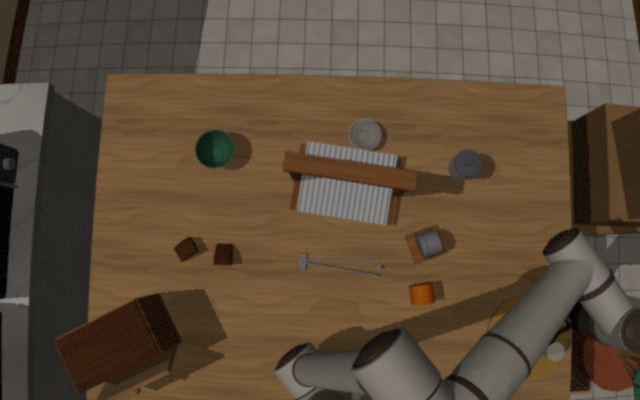

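View pics/scene0.png

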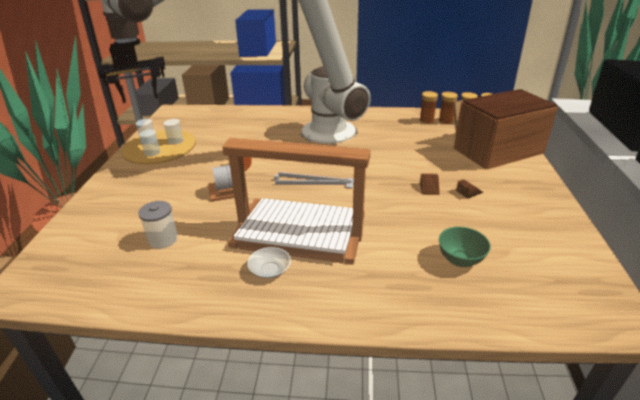

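Top view: the robot is at the bottom. The two wedges are at px (223,254), the right-hand one and so the target, and (184,249). The grey tin is in its rest at (429,243) with the orange decoy at (422,294). The rack beam runs from (286,163) to (415,181). In the scene view the same objects agree.

```bash
cat > m.py <<'E'
from h import *
from scipy.optimize import least_squares
def panel(c,im):
    hsv=cv2.cvtColor(im,cv2.COLOR_RGB2HSV)
    return ((hsv[...,1]<60)&(hsv[...,2]>105)).astype(np.uint8)
C={n:cam(n) for n in("top","scene")}
P0=np.array([[-103.9,135,15.3],[-103.9,-135,15.3],[103.9,-135,44.7],[103.9,135,44.7]])
obs={}
for n,b in(("top",(290,135,405,230)),("scene",(235,195,362,255))):
    im=cv2.imread(f"pics/{n}0.png")[:,:,::-1].copy(); m=panel(n,im); k=np.zeros_like(m); k[b[1]:b[3],b[0]:b[2]]=1; m*=k
    m=cv2.morphologyEx(m,cv2.MORPH_CLOSE,np.ones((3,3)));
    q,l,s,_=cv2.connectedComponentsWithStats(m); 
    keep=np.isin(l,[i for i in range(1,q) if s[i,4]>150]); pts=np.argwhere(keep)[:,::-1].astype(np.int32)
    h=cv2.convexHull(pts); e=.01
    while True:
        a=cv2.approxPolyDP(h,e*cv2.arcLength(h,True),True)[:,0]
        if len(a)<=4:break
        e+=.005
    obs[n]=a.astype(float); print(n,a.tolist(),keep.sum())
def W(p): 
    return P0@Ro.from_euler('z',p[2]).as_matrix().T+[p[0],p[1],0]
def res(p,ns):
    r=[]
    for n in ns:
        q=proj(n,W(p),C[n]); 
        for x in q: r.append(x-obs[n][np.argmin(np.linalg.norm(obs[n]-x,axis=1))])
    return np.ravel(r)
for ns in(["top"],["scene"],["top","scene"]):
    s=least_squares(res,[605,-42,-.12],args=(ns,)); print(ns,s.x,np.round(s.fun,1))
t=cv2.imread("pics/top0.png")
z=lambda x,y,w,h,k:cv2.resize(t[y:y+h,x:x+w],None,fx=k,fy=k,interpolation=cv2.INTER_CUBIC)
cv2.imwrite("pics/z0.png",np.hstack([z(160,225,80,60,5),z(395,215,80,60,5)]))
E
python3 m.py
```

```text
top [[396, 155], [385, 224], [297, 210], [307, 142]] 4429
scene [[352, 209], [344, 252], [235, 238], [261, 199]] 4957
['top'] [ 6.02639922e+02 -3.65520059e+01 -1.25618325e-01] [-0.9  0.7  0.7  0.5  0.5 -0.3 -0.3 -1. ]
['scene'] [ 6.08514985e+02 -3.91760226e+01 -1.10383643e-01] [ 3.2 -0.1 -1.3  0.7 -2.4 -0.2  0.6 -1.3]
['top', 'scene'] [ 6.04853936e+02 -3.82580769e+01 -1.18783314e-01] [-0.1  0.4  1.5 -0.5  0.9 -1.3 -0.  -1.4  3.9 -0.6 -0.3 -0.3 -1.9 -1.5
  0.6 -2.1]
```

View pics/z0.png

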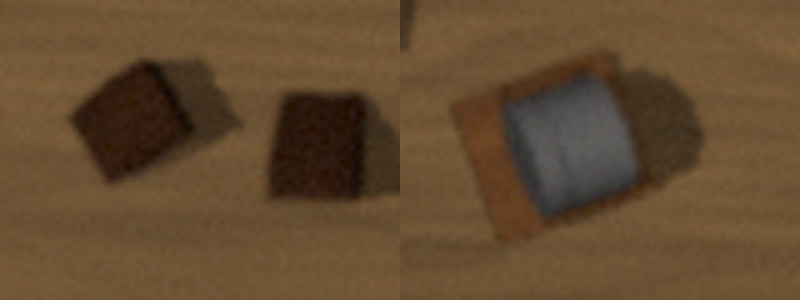

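Rack comes out at about (605,-39), yaw about -0.12. The target wedge's yaw is near 0. The tin axis points about 0.33 rad from world y. Next I look from the wrist camera on the way.

```bash
cat >> h.py <<'E'
def tool(yaw,th):
    s,c=np.sin(th),np.cos(th)
    return Ro.from_euler('z',yaw).as_matrix()@np.array([[-c,0,s],[0,1,0],[-s,0,-c]])
def go(P,yaw,th,grasp=False,frm=None):
    o=manip.observe(); p=np.array(o["ee_pos"]); R=Ro.from_quat(o["tcp_rot"]).as_matrix()
    if frm: p,R=np.array(frm[0],float),tool(*frm[1:])
    T=tool(yaw,th); P=np.array(P,float)+(19*T[:,2] if grasp else 0)
    d=R.T@(P-p); w=Ro.from_matrix(R.T@T).as_rotvec()
    print("row",np.round(d/500,4).tolist(),np.round(w/np.pi,4).tolist(),"rows>=",round(max(np.linalg.norm(d)/41.7,np.degrees(np.linalg.norm(w))/7.16),1),"TCP",np.round(P,1))
def rep():
    o=manip.observe(); T=Ro.from_quat(o["tcp_rot"]).as_matrix()
    print("t",round(o["time_s"],2),"p",np.round(o["ee_pos"],1),"yaw",round(np.arctan2(-T[0,1],T[1,1]),3),"th",round(np.arctan2(T[:,2]@[np.cos(np.arctan2(-T[0,1],T[1,1])),np.sin(np.arctan2(-T[0,1],T[1,1])),0],-T[2,2]),3),"zy",round(T[2,1],4),"F",np.round(o["wrist_force"],1),"w",round(o["gripper_width"],1),"J",np.round(o["joints"],2))
E
python3 -c "
from h import *
rep(); go([400,-270,350],0,0)
o=manip.observe();T=Ro.from_quat(o['tcp_rot']).as_matrix();K,D,R,t=cam('wrist')
print('cam in tool',T.T@(-R.T@t-o['ee_pos']),'axes',np.round(T.T@R.T,2).tolist(),K[0,0])"
```

```text
t 1.0 p [ 259.3 -568.7  222.6] yaw 0.428 th 0.0 zy -0.0001 F [ 0.6 -0.4  0. ] w 86.6 J [-0.88  0.38  0.01 -0.   -1.19 -0.26]
row [-0.5038, 0.4267, -0.2549] [-0.0, 0.0, 0.1362] rows>= 8.5 TCP [ 400. -270.  350.]
cam in tool [  67.30716673   -1.04405339 -162.28354994] axes [[0.0, -0.97, -0.25], [1.0, 0.0, -0.0], [0.0, -0.25, 0.97]] 288.3879193422156
```

Emit:
arm_command(
  plan=[
    [-0.5038,0.4267,-0.255,0,0,0.136,-1],
    [-0.5038,0.4267,-0.255,0,0,0.136,-1],
    [-0.5038,0.4267,-0.255,0,0,0.136,-1],
    [-0.5038,0.4267,-0.255,0,0,0.136,-1],
    [-0.5038,0.4267,-0.255,0,0,0.136,-1],
    [-0.5038,0.4267,-0.255,0,0,0.136,-1],
    [-0.5038,0.4267,-0.255,0,0,0.136,-1],
    [-0.5038,0.4267,-0.255,0,0,0.136,-1],
    [-0.5038,0.4267,-0.255,0,0,0.136,-1],
    [-0.5038,0.4267,-0.255,0,0,0.136,-1],
    [-0.5038,0.4267,-0.255,0,0,0.136,-1],
    [-0.5038,0.4267,-0.255,0,0,0.136,-1],
  ],
)

```text
time_s: 2.0
ee_pos: [399.6, -270.1, 349.7]
tcp_rot: [-0.0, 1.0, 0.0, -0.0]
wrist_force: [-0.5, -0.7, 0.1]
gripper_width: 87.1
```

```bash
python3 -c "
from h import *
rep(); c=cam('wrist'); pic('wrist','w1')
for n,z in (('tin',47),('tin_rest',0)):
  for d in manip.pinpoint(n,'wrist'): print(n,d['conf'],np.round(d['xy']),np.round(ray('wrist',d['xy'],z,c),1))
np.save('c1.npy',np.array(c,dtype=object),allow_pickle=True)
go([470,-60,400],-.12,.35); go([377,300,330],0,0,frm=([470,-60,400],-.12,.35))"
```

```text
t 2.0 p [ 399.6 -270.1  349.7] yaw 0.001 th -0.001 zy 0.0003 F [-0.5 -0.7  0.1] w 87.1 J [-0.26  0.07 -0.09 -0.   -1.41 -1.31]
tin 0.66 [316. 183.] [ 430.3 -277.8   47. ]
tin 0.58 [323.  88.] [ 283.2 -267.3   47. ]
row [-0.1406, 0.4218, -0.1015] [0.0067, -0.1118, 0.0374] rows>= 5.5 TCP [470. -60. 400.]
row [0.3024, 0.6926, 0.0386] [-0.0067, 0.1113, -0.0378] rows>= 9.1 TCP [377. 300. 330.]
```

View pics/w1.png

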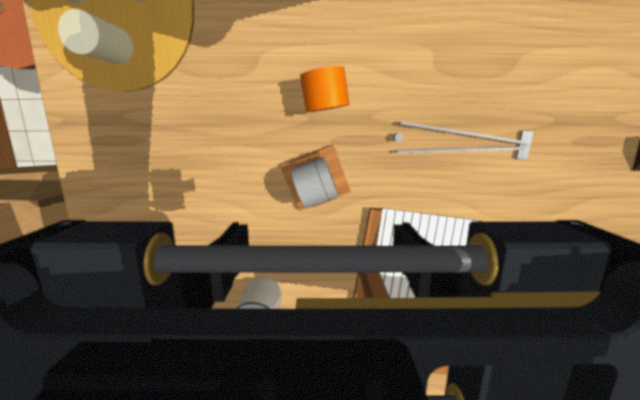

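Wrist view: the tin lies on its board at (316,183), with the board edges sloping about 0.33–0.4 rad. The orange decoy is at (325,88). Now to the wedge.

Emit:
arm_command(
  plan=[
    [0.02,0.9,0,0,0,0,-1],
    [0.02,0.9,0,0,0,0,-1],
    [0.02,0.9,0,0,0,0,-1],
    [0.02,0.9,0,0,0,0,-1],
    [0.02,0.9,0,0,0,0,-1],
    [0.02,0.9,0,0,0,0,-1],
    [0.02,0.9,0,0,0,0,-1],
    [0.02,0.9,0,0,0,0,-1],
    [0.02,0.9,0,0,0,0,-1],
    [0.02,0.9,0,0,0,0,-1],
    [0.02,0.9,0,0,0,0,-1],
    [0.02,0.9,0,0,0,0,-1],
  ],
)

```text
time_s: 3.15
ee_pos: [390.1, 183.8, 348.8]
tcp_rot: [-0.002, 1.0, -0.0, -0.001]
wrist_force: [-1.1, -0.9, -1.3]
gripper_width: 87.1
```

Emit:
arm_command(
  plan=[
    [0,0.26,0.2,0,0,0,-1],
    [0,0.26,0.2,0,0,0,-1],
    [0,0.26,0.2,0,0,0,-1],
    [0,0.26,0.2,0,0,0,-1],
    [0,0.26,0.2,0,0,0,-1],
    [0,0.26,0.2,0,0,0,-1],
    [0,0.26,0.2,0,0,0,-1],
  ],
)

```text
time_s: 3.73
ee_pos: [390.4, 309.2, 250.0]
tcp_rot: [0.0, 1.0, -0.001, 0.0]
wrist_force: [0.5, -0.6, 1.0]
gripper_width: 87.0
```

```bash
python3 -c "
from h import *
rep(); c=cam('wrist'); im=pic('wrist','w2'); np.save('c2.npy',np.array(c,dtype=object),allow_pickle=True)
for d in manip.pinpoint('wedge','wrist'): print(d['conf'],np.round(d['xy']),np.round(ray('wrist',d['xy'],0,c),1))
cv2.imwrite('pics/w2z.png',cv2.resize(im[40:240,220:480,::-1],None,fx=3,fy=3,interpolation=2))
# board yaw from w1
w=cv2.imread('pics/w1.png'); c=list(np.load('c1.npy',allow_pickle=True))
for n,b,cc,f in (('wrist',(270,135,360,212),c,'w1'),('top',(400,220,450,267),cam('top'),'top0')):
  im=cv2.imread('pics/%s.png'%f); h=cv2.cvtColor(im,cv2.COLOR_BGR2HSV); x0,y0,x1,y1=b
  s=h[y0:y1,x0:x1]; print(n,'HSV corner',s[2,2],'ctr',s[(y1-y0)//2,(x1-x0)//2])
  m=((s[...,1]>140)&(s[...,0]<14)) if 0 else (s[...,0]<12)&(s[...,1]>120)
  P=np.argwhere(m)[:,::-1]+[x0,y0]
  G=np.array([ray(n,p,12,cc)[:2] for p in P],np.float32); print(len(P),cv2.minAreaRect(G))
"
```

```text
t 3.73 p [390.4 309.2 250. ] yaw -0.0 th 0.0 zy -0.001 F [ 0.5 -0.6  1. ] w 87.0 J [ 1.    0.15 -0.25  0.   -1.17 -2.57]
0.89 [408. 174.] [396.4 435.    0. ]
0.55 [330. 165.] [382.9 321.8   0. ]
wrist HSV corner [ 17 126 214] ctr [ 24   8 160]
1 ((398.2943420410156, -290.2447204589844), (0.0, 0.0), 0.0)
top HSV corner [ 17 130 118] ctr [15  6 86]
15 ((427.0449523925781, -280.3428955078125), (79.93377685546875, 77.01575469970703), 18.012502670288086)
```

View pics/w2z.png

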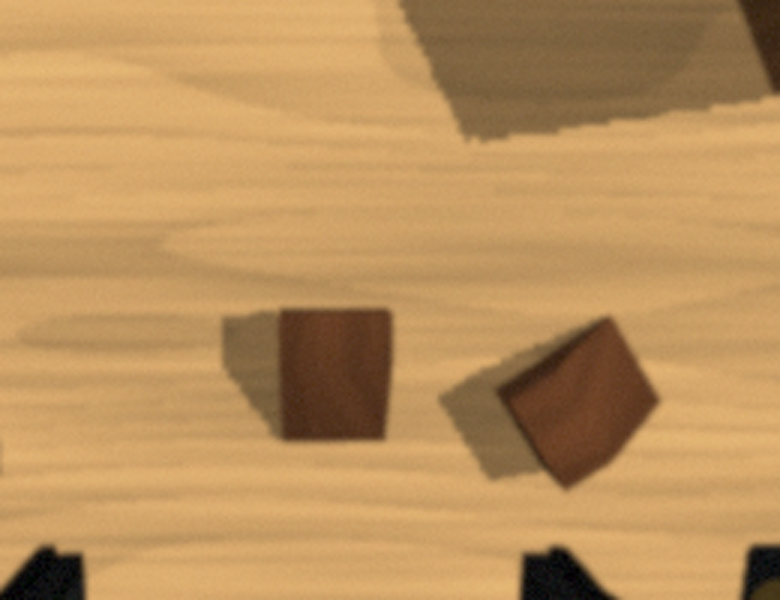

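```bash
python3 -c "
from h import *
c=list(np.load('c2.npy',allow_pickle=True))
f=lambda x,y,z:print((x,y,z),np.round(ray('wrist',(x/3+220,y/3+40),z,c),1))
f(282,439,2);f(385,439,2)
for z in(0,34): f(280,309,z);f(391,310,z)
for z in(17,34): f(282,360,z);f(392,345,z)
im=cv2.imread('pics/w1.png'); cv2.imwrite('pics/w1z.png',cv2.resize(im[130:225,265:370],None,fx=5,fy=5,interpolation=2))
"
```

```text
(282, 439, 2) [414.4 299.2   2. ]
(385, 439, 2) [414.4 349.2   2. ]
(280, 309, 0) [352.3 298.5   0. ]
(391, 310, 0) [352.7 350.7   0. ]
(280, 309, 34) [349.9 299.4  34. ]
(391, 310, 34) [350.3 347.2  34. ]
(282, 360, 17) [374.1 299.7  17. ]
(392, 345, 17) [367.2 349.8  17. ]
(282, 360, 34) [371.9 300.1  34. ]
(392, 345, 34) [365.3 348.1  34. ]
```

View pics/w1z.png

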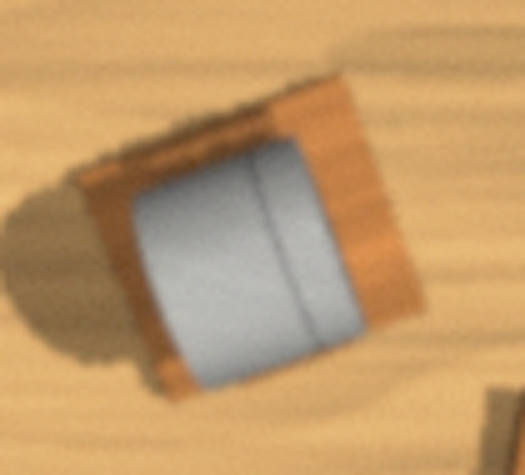

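Target wedge: toe edge at x=414.4, 50.0 wide as specified, so the origin is (382.4, 324.2) with yaw 0. The w1 crop shows the board corners at (75,182), (342,73), (427,312), (172,402), with the tin lying along the board.

```bash
python3 -c "
from h import *
c=list(np.load('c1.npy',allow_pickle=True))
g=lambda x,y,z:ray('wrist',(x/5+265,y/5+130),z,c)
B=[g(*p,12) for p in((75,182),(342,73),(427,312),(172,402))]
for i in range(4):
  d=B[(i+1)%4]-B[i]; print(np.round(B[i],1),np.linalg.norm(d),np.arctan2(d[1],d[0]))
print('ctr',np.mean(B,0))
for p in((205,388),(365,328),(135,200),(300,140)): print(p,np.round(g(*p,60),1))
print('tin mid top',g(255,262,82))
d=tool(0,.5)[:,2]; P=np.array([366,324,26.])
go(P-80*d,0,.5,True); go(P,0,.5,True,frm=(P-80*d+19*d,0,.5))"
```

```text
[ 407.8 -340.9   12. ] 100.02482301526243 1.9567294350227769
[ 370.1 -248.2   12. ] 89.82305091677671 0.3570752721347666
[ 454.3 -216.8   12. ] 97.57477340484931 -1.2180620022735666
[ 488.  -308.4   12. ] 86.54692820926722 -2.7566754450520436
ctr [ 430.04072915 -278.6049644    12.        ]
(205, 388) [ 468.3 -293.9   60. ]
(365, 328) [ 448.  -241.9   60. ]
(135, 200) [ 406.3 -315.4   60. ]
(300, 140) [ 387.3 -263.3   60. ]
tin mid top [ 421.69695511 -277.14082333   82.        ]
row [0.1079, 0.029, 0.3432] [0.0004, -0.1587, -0.0005] rows>= 4.3 TCP [336.8 324.   79.5]
row [-0.0, 0.0, 0.16] [0.0, 0.0, 0.0] rows>= 1.9 TCP [375.1 324.    9.3]
```

Emit:
arm_command(
  plan=[
    [0.108,0.029,0.343,0,-0.159,0,-1],
    [0.108,0.029,0.343,0,-0.159,0,-1],
    [0.108,0.029,0.343,0,-0.159,0,-1],
    [0.108,0.029,0.343,0,-0.159,0,-1],
    [0.108,0.029,0.343,0,-0.159,0,-1],
    [0.108,0.029,0.343,0,-0.159,0,-1],
    [0.108,0.029,0.343,0,-0.159,0,-1],
    [0.108,0.029,0.343,0,-0.159,0,-1],
  ],
)

```text
time_s: 4.5
ee_pos: [421.5, 290.9, 189.1]
tcp_rot: [-0.022, 0.98, 0.004, 0.198]
wrist_force: [0.3, 0.7, -0.1]
gripper_width: 86.9
```

```bash
python3 -c "
from h import *
rep(); go([366,324,26],0,.5,True)"
```

```text
t 4.5 p [421.5 290.9 189.1] yaw 0.044 th 0.4 zy -0.0008 F [ 0.3  0.7 -0.1] w 86.9 J [ 1.07  0.08 -0.76  0.62 -0.61 -3.1 ]
row [0.2227, 0.0704, 0.2963] [0.0059, -0.032, 0.0127] rows>= 4.5 TCP [375.1 324.    9.3]
```

Joint 6 ran into its limit there, so I'll pick with less tilt: 0.2 rad, which still clears the beam when placing.

```bash
python3 -c "
from h import *
go([366,324,100],0,.2,True);go([366,324,25],0,.2,True,frm=(np.array([366,324,100])+19*tool(0,.2)[:,2],0,.2))"
```

```text
row [0.1764, 0.0708, 0.1594] [0.0039, 0.0635, 0.0134] rows>= 3.0 TCP [369.8 324.   81.4]
row [0.0298, 0.0, 0.147] [0.0, 0.0, 0.0] rows>= 1.8 TCP [369.8 324.    6.4]
```

Emit:
arm_command(
  plan=[
    [0.176,0.071,0.159,0.004,0.063,0.013,-1],
    [0.176,0.071,0.159,0.004,0.063,0.013,-1],
    [0.176,0.071,0.159,0.004,0.063,0.013,-1],
    [0.176,0.071,0.159,0.004,0.063,0.013,-1],
    [0.176,0.071,0.159,0.004,0.063,0.013,-1],
    [0.176,0.071,0.159,0.004,0.063,0.013,-1],
  ],
)

```text
time_s: 5.0
ee_pos: [368.9, 324.4, 80.7]
tcp_rot: [-0.002, 0.995, -0.001, 0.1]
wrist_force: [0.2, 0.3, -0.5]
gripper_width: 86.8
```

```bash
python3 -c "
from h import *
rep(); go([366,324,100],0,.2,True); go([366,324,25],0,.2,True)"
```

```text
t 5.0 p [368.9 324.4  80.7] yaw 0.004 th 0.2 zy -0.0022 F [ 0.2  0.3 -0.5] w 86.8 J [ 1.15  0.26 -0.74  0.38 -0.51 -3.04]
row [-0.0019, -0.0009, -0.0011] [-0.0005, 0.0001, 0.0013] rows>= 0.0 TCP [369.8 324.   81.4]
row [0.0279, -0.0005, 0.1459] [-0.0005, 0.0001, 0.0013] rows>= 1.8 TCP [369.8 324.    6.4]
```

```bash
python3 -c "
from h import *
go([366,324,24],0,.1,True)"
```

```text
row [0.0321, -0.0005, 0.1477] [-0.0005, 0.0319, 0.0013] rows>= 1.8 TCP [367.9 324.    5.1]
```

Emit:
arm_command(
  plan=[
    [0,0,0,0,0.032,0.001,-1],
    [0.016,0,0.075,0,0.032,0.001,-1],
    [0.032,0,0.148,0,0.032,0.001,-1],
    [0.032,0,0.148,0,0.032,0.001,-1],
  ],
)

```text
time_s: 5.33
ee_pos: [368.9, 325.8, 2.4]
tcp_rot: [-0.001, 0.999, -0.0, 0.05]
wrist_force: [1.2, 0.3, 0.2]
gripper_width: 86.8
```

```bash
python3 -c "
from h import *
rep(); go([366,324,24],0,.1,True)"
```

```text
t 5.33 p [368.9 325.8   2.4] yaw 0.002 th 0.1 zy -0.0008 F [1.2 0.3 0.2] w 86.8 J [ 1.1   0.43 -0.71  0.23 -0.4  -2.89]
row [0.0015, -0.0036, -0.0056] [-0.0002, -0.0001, 0.0005] rows>= 0.1 TCP [367.9 324.    5.1]
```

Emit:
arm_command(
  plan=[
    [0.001,-0.003,-0.004,0,0,0,-1],
    [0.001,-0.003,-0.004,0,0,0,1],
    [0.001,-0.003,-0.004,0,0,0,1],
    [0.001,-0.003,-0.004,0,0,0,1],
    [0.001,-0.003,-0.004,0,0,0,1],
    [0.001,-0.003,-0.004,0,0,0,1],
    [0.001,-0.003,-0.004,0,0,0,1],
    [0.001,-0.003,-0.004,0,0,0,1],
    [0.001,-0.003,-0.004,0,0,0,1],
    [0.001,-0.003,-0.004,0,0,0,1],
  ],
  newtons=20,
)

```text
time_s: 6.17
ee_pos: [366.3, 322.2, 5.8]
tcp_rot: [-0.0, 0.999, -0.001, 0.049]
wrist_force: [-1.7, 0.1, 3.8]
gripper_width: 49.6
```

```bash
python3 -c "
from h import *
rep()"
```

```text
t 6.17 p [366.3 322.2   5.8] yaw 0.001 th 0.098 zy -0.0028 F [-1.7  0.1  3.8] w 49.6 J [ 1.11  0.42 -0.72  0.23 -0.41 -2.88]
```

```bash
cat >> h.py <<'E'
RX,RY,RYAW=605.,-39.,-.12
def rk(p): return Ro.from_euler('z',RYAW).as_matrix()@np.array(p,float)+[RX,RY,0]
E
python3 -c "
from h import *
print(rk([-58.7,0,27.6]))
go([366,322,150],0,.1); A=(rk([-58.7,0,150]),RYAW,.238); go(*A,frm=([366,322,150],0,.1)); go(rk([-58.7,0,40]),RYAW,.238,frm=A)"
```

```text
[546.72213308 -31.97289343  27.6       ]
row [-0.0278, -0.0012, -0.2871] [-0.0009, -0.0005, 0.0003] rows>= 3.5 TCP [366. 322. 150.]
row [-0.3596, -0.7079, 0.0361] [0.0064, -0.0439, 0.0377] rows>= 9.5 TCP [546.7 -32.  150. ]
row [0.0519, 0.0, 0.2138] [0.0, 0.0, 0.0] rows>= 2.6 TCP [546.7 -32.   40. ]
```

Emit:
arm_command(
  plan=[
    [-0.009,0,-0.09,0,0,0,1],
    [-0.018,0,-0.18,0,0,0,1],
    [-0.028,-0.001,-0.287,0,0,0,1],
    [-0.028,-0.001,-0.287,0,0,0,1],
    [-0.028,-0.001,-0.287,0,0,0,1],
  ],
)

```text
time_s: 6.58
ee_pos: [367.5, 324.4, 154.4]
tcp_rot: [-0.0, 0.999, 0.003, 0.052]
wrist_force: [0.7, 1.2, -1.3]
gripper_width: 50.0
```

```bash
python3 -c "
from h import *
rep(); go(rk([-58.7,0,150]),RYAW,.238)"
```

```text
t 6.58 p [367.5 324.4 154.4] yaw 0.001 th 0.103 zy 0.0053 F [ 0.7  1.2 -1.3] w 50.0 J [ 1.11  0.18 -0.52  0.12 -0.82 -2.76]
row [-0.3552, -0.7132, 0.0418] [0.0082, -0.043, 0.0377] rows>= 9.6 TCP [546.7 -32.  150. ]
```

Emit:
arm_command(
  plan=[
    [-0.358,-0.709,0.042,0.006,-0.043,0.038,1],
    [-0.358,-0.709,0.042,0.006,-0.043,0.038,1],
    [-0.358,-0.709,0.042,0.006,-0.043,0.038,1],
    [-0.358,-0.709,0.042,0.006,-0.043,0.038,1],
    [-0.358,-0.709,0.042,0.006,-0.043,0.038,1],
    [-0.358,-0.709,0.042,0.006,-0.043,0.038,1],
    [-0.358,-0.709,0.042,0.006,-0.043,0.038,1],
    [-0.358,-0.709,0.042,0.006,-0.043,0.038,1],
    [-0.358,-0.709,0.042,0.006,-0.043,0.038,1],
    [-0.358,-0.709,0.042,0.006,-0.043,0.038,1],
    [-0.358,-0.709,0.042,0.006,-0.043,0.038,1],
    [-0.358,-0.709,0.042,0.006,-0.043,0.038,1],
  ],
)

```text
time_s: 7.58
ee_pos: [545.2, -34.3, 145.1]
tcp_rot: [0.061, 0.992, -0.009, 0.114]
wrist_force: [-0.5, 0.0, -1.8]
gripper_width: 49.7
```

```bash
python3 -c "
from h import *
rep(); go(rk([-58.7,0,45]),RYAW,.238); pic('scene','s3')
import cv2
c=cam('wrist'); pic('wrist','w3')
for d in manip.pinpoint('berth','scene'): print(d['conf'],ray('scene',d['xy'],30))
im=cv2.imread('pics/s3.png')[130:280,200:400]; im=cv2.resize(im,None,fx=3,fy=3,interpolation=2)
cv2.imwrite('pics/s3z.png',im)"
```

```text
t 7.58 p [545.2 -34.3 145.1] yaw -0.124 th 0.229 zy -0.0036 F [-0.5  0.  -1.8] w 49.7 J [ 0.29  0.22 -0.53  0.16 -0.62 -2.1 ]
row [0.0431, 0.0057, 0.1956] [-0.0014, -0.0028, -0.001] rows>= 2.4 TCP [546.7 -32.   45. ]
0.75 [608.15471954 -42.03370532  30.        ]
```

View pics/s3z.png

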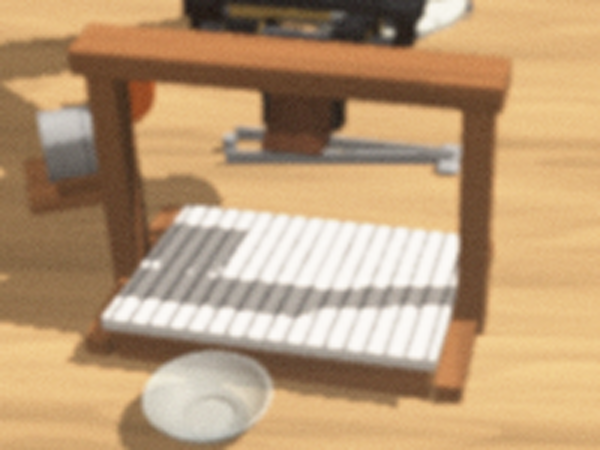

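The wedge is held, centred between the posts in front of the beam at px (300,120) in the crop. Lowering.

Emit:
arm_command(
  plan=[
    [0.011,0.005,0.049,-0.001,-0.003,0,1],
    [0.022,0.005,0.098,-0.001,-0.003,0,1],
    [0.033,0.005,0.147,-0.001,-0.003,0,1],
    [0.043,0.005,0.195,-0.001,-0.003,0,1],
    [0.043,0.005,0.195,-0.001,-0.003,0,1],
    [0.043,0.005,0.195,-0.001,-0.003,0,1],
  ],
)

```text
time_s: 8.23
ee_pos: [546.9, -30.1, 46.6]
tcp_rot: [0.058, 0.991, -0.008, 0.119]
wrist_force: [0.6, 0.4, -1.2]
gripper_width: 49.8
```

```bash
python3 -c "
from h import *
rep(); go(rk([-58.7,0,33]),RYAW,.238); go(rk([-58.7,0,28]),RYAW,.238)"
```

```text
t 8.23 p [546.9 -30.1  46.6] yaw -0.118 th 0.24 zy -0.0012 F [ 0.6  0.4 -1.2] w 49.8 J [ 0.28  0.36 -0.7   0.32 -0.3  -2.26]
row [0.0063, -0.0038, 0.0265] [-0.0002, 0.0005, 0.0008] rows>= 0.3 TCP [546.7 -32.   33. ]
row [0.0086, -0.0038, 0.0362] [-0.0002, 0.0005, 0.0008] rows>= 0.4 TCP [546.7 -32.   28. ]
```

Emit:
arm_command(
  plan=[
    [0.003,0,0.013,0,0,0,1],
    [0.006,-0.002,0.026,0,0,0,1],
    [0.007,-0.002,0.03,0,0,0,1],
    [0.008,-0.002,0.033,0,0,0,1],
    [0.008,-0.002,0.033,0,0,0,1],
    [0.008,-0.002,0.033,0,0,0,1],
    [0.008,-0.002,0.033,0,0,0,1],
  ],
)

```text
time_s: 8.82
ee_pos: [548.8, -31.3, 31.5]
tcp_rot: [0.059, 0.991, -0.007, 0.122]
wrist_force: [0.0, -0.1, -2.0]
gripper_width: 49.7
```

Emit:
arm_command(
  plan=[
    [0.0005,0,0.002,0,0,0,1],
    [0.001,0,0.004,0,0,0,1],
    [0.001,0,0.006,0,0,0,1],
    [0.001,0,0.006,0,0,0,1],
    [0.001,0,0.006,0,0,0,1],
  ],
)

```text
time_s: 9.23
ee_pos: [548.8, -31.5, 28.2]
tcp_rot: [0.059, 0.991, -0.007, 0.122]
wrist_force: [-2.3, 0.5, 4.6]
gripper_width: 49.8
```

Emit:
arm_command(
  plan=[
    [0.0005,0,0.002,0,0,0,1],
    [0.0005,0,0.003,0,0,0,1],
    [0.0005,0,0.003,0,0,0,1],
    [0.0005,0,0.003,0,0,0,1],
  ],
)

```text
time_s: 9.57
ee_pos: [549.0, -31.6, 28.0]
tcp_rot: [0.059, 0.991, -0.007, 0.122]
wrist_force: [-8.0, 1.8, 16.6]
gripper_width: 49.9
```

Firm contact at z 28, as predicted (27.6). I ease off, release and back out along the tool.

Emit:
arm_command(
  plan=[
    [-0.0005,0,-0.003,0,0,0,1],
    [-0.0005,0,-0.003,0,0,0,1],
    [-0.0005,0,-0.003,0,0,0,-1],
    [-0.0005,0,-0.003,0,0,0,-1],
    [-0.0005,0,-0.003,0,0,0,-1],
    [-0.0005,0,-0.003,0,0,0,-1],
    [-0.0005,0,-0.003,0,0,0,-1],
    [-0.0005,0,-0.003,0,0,0,-1],
    [-0.0005,0,-0.003,0,0,0,-1],
    [-0.0005,0,-0.003,0,0,0,-1],
  ],
)

```text
time_s: 10.4
ee_pos: [548.5, -31.6, 27.6]
tcp_rot: [0.059, 0.991, -0.007, 0.121]
wrist_force: [0.1, 0.9, -0.3]
gripper_width: 86.0
```

Emit:
arm_command(
  plan=[
    [0,0,-0.04,0,0,0,-1],
    [0,0,-0.1,0,0,0,-1],
    [0,0,-0.18,0,0,0,-1],
    [0,0,-0.26,0,0,0,-1],
    [0,0,-0.34,0,0,0,-1],
    [0,0,-0.34,0,0,0,-1],
    [0,0,-0.34,0,0,0,-1],
  ],
)

```text
time_s: 10.98
ee_pos: [508.9, -26.3, 195.7]
tcp_rot: [0.059, 0.99, -0.006, 0.124]
wrist_force: [-0.8, 0.4, -0.7]
gripper_width: 86.8
```

```bash
python3 -c "
from h import *
rep(); go([430,-220,300],.2,0); print(rk([-42,0,24.]))
c=cam('wrist'); im=pic('wrist','w4')
for d in manip.pinpoint('wedge','wrist'): print(d['conf'],d['xy'],ray('wrist',d['xy'],24,c))
s=pic('scene','s4'); t=pic('top','t4')
for n in('top','scene'):
  for d in manip.pinpoint('wedge',n): print(n,d['conf'],np.round(d['xy']),ray(n,d['xy'],24))
a=cv2.resize(im[:220,160:480],(600,412)); 
b=cv2.resize(s[180:260,220:380],(600,300),interpolation=2)[:188]
cv2.imwrite('pics/m4.png',np.vstack([a,cv2.resize(s[190:250,230:370],(600,188),interpolation=2)])[:,:,::-1])
np.save('c4.npy',np.array(c,dtype=object),allow_pickle=True)"
```

```text
t 10.98 p [508.9 -26.3 195.7] yaw -0.119 th 0.249 zy 0.0037 F [-0.8  0.4 -0.7] w 86.8 J [ 0.33  0.09 -0.55  0.16 -0.71 -2.13]
row [0.0552, -0.4027, -0.2309] [-0.0115, 0.0789, -0.1013] rows>= 5.6 TCP [ 430. -220.  300.]
[563.30203729 -33.97208729  24.        ]
0.62 [318.4, 189.3] [565.05736087 -35.01248921  24.        ]
top 0.87 [186. 251.] [384.96387522 434.70986325  24.        ]
top 0.68 [342. 195.] [565.46144327 -24.09281443  24.        ]
scene 0.89 [302. 213.] [558.76148017 -33.96681131  24.        ]
scene 0.81 [469. 194.] [443.23798475 425.6175572   24.        ]
```

View pics/m4.png

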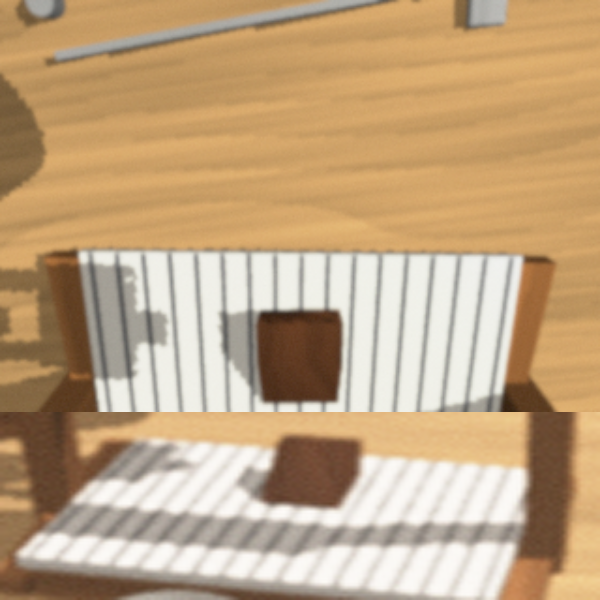

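Wedge stands flat on the panel, toe uphill; in the crop it's at (300,355). Refining rack pose from the panel's front edge and planning the tin grasp.

```bash
python3 -c "
from h import *
c=list(np.load('c4.npy',allow_pickle=True))
g=lambda x,y,z:ray('wrist',(x*320/600+160,y*220/412),z,c)
a,b=g(78,250,15.4),g(520,255,15.4); d=b-a; yaw=-np.arctan2(d[0],d[1]); print(a,b,np.linalg.norm(d),yaw)
m=(a+b)/2; print('rack',m+103.9*np.array([np.cos(yaw),np.sin(yaw),0]))
a,b=g(259,401,30),g(339,402,30); print('toe',a,b,np.linalg.norm(a-b),'origin',(a+b)/2-32*np.array([np.cos(yaw),np.sin(yaw),0]))
go([430,-278.5,180],.37,0); go([430,-278.5,29],.37,0,frm=([430,-278.5,180],.37,0))"
```

```text
[ 482.71950101 -158.50610404   15.4       ] [517.89385404 107.77674227  15.4       ] 268.59595929886603 -0.13133360058079285
rack [603.31190442 -38.97104819  15.4       ]
toe [593.69004933 -64.10054749  30.        ] [600.9376752  -11.05962396  30.        ] 53.53379913220405 origin [565.58944204 -33.38948174  30.        ]
row [0.0959, -0.5176, -0.0005] [-0.019, 0.0748, -0.1552] rows>= 6.3 TCP [ 430.  -278.5  180. ]
row [0.0, 0.0, 0.302] [0.0, 0.0, 0.0] rows>= 3.6 TCP [ 430.  -278.5   29. ]
```

Emit:
arm_command(
  plan=[
    [0.03,-0.05,-0.03,0,0,0,-1],
    [0.096,-0.518,0,-0.019,0.075,-0.155,-1],
    [0.096,-0.518,0,-0.019,0.075,-0.155,-1],
    [0.096,-0.518,0,-0.019,0.075,-0.155,-1],
    [0.096,-0.518,0,-0.019,0.075,-0.155,-1],
    [0.096,-0.518,0,-0.019,0.075,-0.155,-1],
    [0.096,-0.518,0,-0.019,0.075,-0.155,-1],
    [0.096,-0.518,0,-0.019,0.075,-0.155,-1],
    [0.096,-0.518,0,-0.019,0.075,-0.155,-1],
    [0.096,-0.518,0,-0.019,0.075,-0.155,-1],
  ],
)

```text
time_s: 12.12
ee_pos: [429.5, -280.0, 179.0]
tcp_rot: [-0.182, 0.983, 0.001, -0.0]
wrist_force: [0.8, 1.2, -0.5]
gripper_width: 87.2
```

```bash
sed -i 's/^RX,RY.*/RX,RY,RYAW=603.5,-39.,-.126/' h.py; python3 -c "
from h import *
rep(); go([430,-278.5,29],.37,0)
c=cam('wrist'); im=pic('wrist','w5')
for n,z in (('tin',47),('tin_rest',0)):
  for d in manip.pinpoint(n,'wrist'): print(n,d['conf'],np.round(d['xy']),np.round(ray('wrist',d['xy'],z,c),1))
cv2.imwrite('pics/w5z.png',cv2.resize(im[60:260,200:440,::-1],None,fx=3,fy=3,interpolation=2)); np.save('c5.npy',np.array(c,dtype=object),allow_pickle=True)"
```

```text
t 12.12 p [ 429.5 -280.   179. ] yaw 0.365 th -0.0 zy 0.0025 F [ 0.8  1.2 -0.5] w 87.2 J [-0.26  0.23 -0.33 -0.   -1.01 -0.94]
row [-0.0021, 0.0017, 0.3] [0.0008, -0.0001, -0.0014] rows>= 3.6 TCP [ 430.  -278.5   29. ]
tin 0.96 [321. 191.] [ 432.4 -279.2   47. ]
tin 0.96 [386.  53.] [ 286.3 -269.7   47. ]
```

View pics/w5z.png

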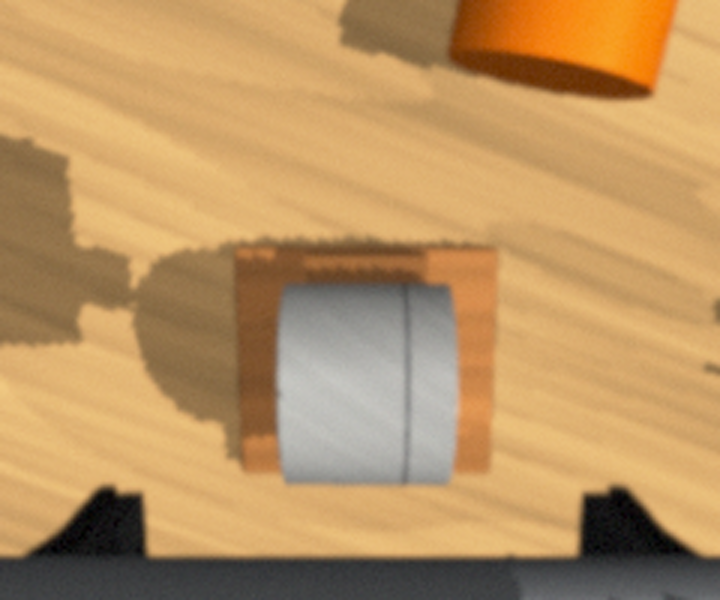

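Tin axis is parallel to the jaws and centred between the fingers. Descend and grip.

Emit:
arm_command(
  plan=[
    [-0.002,0,0.08,0,0,0,-1],
    [-0.003,0.001,0.16,0,0,0,-1],
    [-0.003,0.001,0.23,0,0,0,-1],
    [-0.003,0.001,0.298,0,0,0,-1],
    [-0.003,0.001,0.298,0,0,0,-1],
    [-0.003,0.001,0.298,0,0,0,-1],
  ],
)

```text
time_s: 12.77
ee_pos: [431.9, -276.1, 31.2]
tcp_rot: [-0.185, 0.983, 0.001, -0.0]
wrist_force: [1.1, -0.9, 0.8]
gripper_width: 87.1
```

Emit:
arm_command(
  plan=[
    [0,0,0,0,0,0,0.2],
    [0,0,0,0,0,0,1],
    [0,0,0,0,0,0,1],
    [0,0,0,0,0,0,1],
    [0,0,0,0,0,0,1],
    [0,0,0,0,0,0,1],
    [0,0,0,0,0,0,1],
    [0,0,0,0,0,0,1],
    [0,0,0,0,0,0,1],
  ],
  newtons=25,
)

```text
time_s: 13.52
ee_pos: [432.6, -277.4, 32.7]
tcp_rot: [-0.184, 0.983, 0.0, 0.002]
wrist_force: [-0.6, 2.1, 6.6]
gripper_width: 55.9
```

```bash
python3 -c "
from h import *
rep(); go([430,-278.5,180],.37,0)"
```

```text
t 13.52 p [ 432.6 -277.4   32.7] yaw 0.37 th 0.003 zy -0.0005 F [-0.6  2.1  6.6] w 55.9 J [-0.25  0.42 -0.5  -0.   -0.65 -0.94]
row [0.0047, -0.0004, -0.2946] [-0.0002, 0.0011, 0.0] rows>= 3.5 TCP [ 430.  -278.5  180. ]
```

Tin gripped (55.9 mm). Lifting it. After that I'll fit an arm model to check that joint 5's limit allows the tilt under the beam.

Emit:
arm_command(
  plan=[
    [0.001,0,-0.05,0,0,0,1],
    [0.002,0,-0.12,0,0,0,1],
    [0.004,0,-0.2,0,0,0,1],
    [0.004,0,-0.3,0,0,0,1],
    [0.004,0,-0.3,0,0,0,1],
    [0.004,0,-0.3,0,0,0,1],
  ],
)

```text
time_s: 14.02
ee_pos: [431.7, -278.6, 185.0]
tcp_rot: [-0.184, 0.983, -0.001, 0.005]
wrist_force: [-0.2, -0.2, -3.1]
gripper_width: 55.9
```

```bash
cat > arm.py <<'E'
from h import *
from scipy.optimize import least_squares
S=[([-.884,.385,.008,0,-1.194,-.259],[259.3,-568.65,222.55],(.428,0)),
([-.26,.07,-.09,0,-1.41,-1.31],[399.6,-270.1,349.7],(0,0)),([1.0,.15,-.25,0,-1.17,-2.57],[390.4,309.2,250],(0,0)),
([1.07,.08,-.76,.62,-.61,-3.1],[421.5,290.9,189.1],(.044,.4)),([1.15,.26,-.74,.38,-.51,-3.04],[368.9,324.4,80.7],(.004,.2)),
([1.1,.43,-.71,.23,-.4,-2.89],[368.9,325.8,2.4],(.002,.1)),([.29,.22,-.53,.16,-.62,-2.1],[545.2,-34.3,145.1],(-.124,.229)),
([.28,.36,-.7,.32,-.3,-2.26],[546.9,-30.1,46.6],(-.118,.24)),([.33,.09,-.55,.16,-.71,-2.13],[508.9,-26.3,195.7],(-.119,.249)),
([-.26,.23,-.33,0,-1.01,-.94],[429.5,-280,179],(.365,0)),([-.25,.42,-.5,0,-.65,-.94],[432.6,-277.4,32.7],(.37,.003))]
E=lambda a,t:Ro.from_euler(a,t).as_matrix()
def fk(q,g):
    a,h,L1,L2,e,L3,off,k6=g
    R=E('z',q[0]); p=np.array([a,off,h])+E('y',q[1])@[0,0,L1]
    F=E('y',q[1]-q[2])           # forearm along local +x, pitched down
    p=p+F@[L2,0,e]
    T=F@E('x',SG[0]*q[3])@E('y',-q[4])   # tool axis along local x
    T=T@E('x',SG[1]*(q[5]-k6))
    p=p+T@[L3,0,0]
    # tool frame: z=T x ; y=T y ; x = y cross z
    M=np.stack([np.cross(T[:,1],T[:,0]),T[:,1],T[:,0]],1)
    return R@p,R@M
SG=[1,1]
def fit():
    global SG; best=None
    for s4 in(1,-1):
        for s6 in(1,-1):
            SG=[s4,s6]
            def f(g):
                r=[]
                for q,P,(y,t) in S:
                    p,M=fk(q,g); r+=list(p-P)+list(200*(M-tool(y,t)).ravel())
                return r
            for k in(0,1.57,-1.57,3.1):
                z=least_squares(f,[0,400,400,400,0,250,-160,k])
                if best is None or z.cost<best[0].cost: best=(z,[s4,s6])
    SG[:]=best[1]; globals()['SG']=best[1]; return best[0].x,best[0].cost,np.abs(best[0].fun).max()
LO=np.array([-3.14,-1.21,-1.07,-3.16,-2.99,-3.1]);HI=np.array([3.14,2.06,1.41,2.05,-.16,3.1])
def ik(P,yaw,th,g,q0=None,roll=0):
    M0=tool(yaw,th); best=None
    seeds=[q0] if q0 is not None else [[.2,.4,-.5,j4,-.5,j6] for j4 in(.3,-1.5,-2.8,1.5) for j6 in(-2.2,-.5,.8,2.5)]
    f=lambda q:np.r_[fk(q,g)[0]-P,300*(fk(q,g)[1]-M0).ravel()]
    out=[]
    for s in seeds:
        z=least_squares(f,np.clip(s,LO+1e-3,HI-1e-3),bounds=(LO,HI)); out.append((z.cost,z.x))
    return min(out,key=lambda o:o[0]),out
E
python3 - <<'E'
from arm import *; rep()
g,c,m=fit(); print(np.round(g,3),c,m,'SG',SG); np.save('g.npy',np.r_[g,SG])
import arm; arm.SG=list(SG)
for th in(.4,.5,.6,.7):
    d=tool(RYAW,th)[:,2]
    for up in(0,80):
        P=rk([2,0,66])-up*d+14.3*d
        b,o=ik(P,RYAW,th,g)
        print(th,up,[(round(c,2),np.round(q,2).tolist()) for c,q in sorted(o,key=lambda k:k[0]) if c<5][::5][:3], round(b[0],1))
E
```

```text
t 14.02 p [ 431.7 -278.6  185. ] yaw 0.37 th 0.009 zy -0.0043 F [-0.2 -0.2 -3.1] w 55.9 J [-0.26  0.22 -0.32 -0.   -1.01 -0.94]
[  64.534  170.684  481.613  352.997   42.722  294.769 -155.694   -1.57 ] 2987.9503957807938 44.327818626627476 SG [1, 1]
0.4 0 [(np.float64(0.0), [0.27, 0.42, -0.63, -0.81, -0.21, -0.41]), (np.float64(0.0), [0.27, 0.42, -0.63, -0.81, -0.21, -0.41]), (np.float64(0.0), [0.27, 0.42, -0.63, -0.81, -0.21, -0.41])] 0.0
0.4 80 [(np.float64(0.0), [0.29, 0.24, -0.63, -0.45, -0.37, -0.76]), (np.float64(0.0), [0.29, 0.24, -0.63, -0.45, -0.37, -0.76]), (np.float64(0.0), [0.29, 0.24, -0.63, -0.45, -0.37, -0.76])] 0.0
0.5 0 [(np.float64(0.0), [0.29, 0.41, -0.72, -1.67, -0.2, 0.47]), (np.float64(0.0), [0.29, 0.41, -0.72, -1.67, -0.2, 0.47]), (np.float64(0.0), [0.29, 0.41, -0.72, -1.67, -0.2, 0.47])] 0.0
0.5 80 [(np.float64(0.0), [0.33, 0.21, -0.73, -0.89, -0.27, -0.29]), (np.float64(0.0), [0.33, 0.21, -0.73, -0.89, -0.27, -0.29]), (np.float64(0.0), [0.33, 0.21, -0.73, -0.89, -0.27, -0.29])] 0.0
0.6 0 [(np.float64(0.0), [0.31, 0.41, -0.8, -2.23, -0.31, 1.06]), (np.float64(0.0), [0.31, 0.41, -0.8, -2.23, -0.31, 1.06]), (np.float64(0.0), [0.31, 0.41, -0.8, -2.23, -0.31, 1.06])] 0.0
0.6 80 [(np.float64(0.0), [0.36, 0.19, -0.84, -1.58, -0.27, 0.42]), (np.float64(0.0), [0.36, 0.19, -0.84, -1.58, -0.27, 0.42]), (np.float64(0.0), [0.36, 0.19, -0.84, -1.58, -0.27, 0.42])] 0.0
0.7 0 [(np.float64(0.0), [0.33, 0.42, -0.88, -2.46, -0.47, 1.31]), (np.float64(0.0), [0.33, 0.42, -0.88, -2.46, -0.47, 1.31]), (np.float64(0.0), [0.33, 0.42, -0.88, -2.46, -0.47, 1.31])] 0.0
0.7 80 [(np.float64(0.0), [0.4, 0.19, -0.95, -2.09, -0.38, 0.97]), (np.float64(0.0), [0.4, 0.19, -0.95, -2.09, -0.38, 0.97]), (np.float64(0.0), [0.4, 0.19, -0.95, -2.09, -0.38, 0.97])] 0.0
```

```bash
cat > t.py <<'E'
import arm
from arm import *
g,c,m=fit(); print(np.round(g,3),c,m,'SG',arm.SG)
np.savez('g.npz',g=g,SG=arm.SG)
for th in(.4,.5,.6,.7):
    d=tool(RYAW,th)[:,2]
    for up in(0,80):
        P=rk([2,0,66])-up*d+14.3*d
        b,o=ik(P,RYAW,th,g); u=[]
        for c,q in o:
            if c<5 and not any(np.abs(q-x).max()<.05 for x in u): u.append(q)
        print(th,up,round(b[0],1),[np.round(x,2).tolist() for x in u])
E
python3 t.py
```

```text
[  64.534  170.684  481.613  352.997   42.722  294.769 -155.694   -1.57 ] 2987.9503957807938 44.327818626627476 SG [-1, -1]
0.4 0 0.0 [[0.27, 0.42, -0.63, 0.81, -0.21, -2.73]]
0.4 80 0.0 [[0.29, 0.24, -0.63, 0.45, -0.37, -2.38]]
0.5 0 0.0 [[0.29, 0.41, -0.72, 1.67, -0.2, 2.67]]
0.5 80 0.0 [[0.33, 0.21, -0.73, 0.89, -0.27, -2.84]]
0.6 0 60.4 []
0.6 80 0.0 [[0.36, 0.19, -0.84, 1.58, -0.27, 2.72]]
0.7 0 635.7 []
0.7 80 2.9 [[0.4, 0.18, -0.94, 2.05, -0.38, 2.21]]
```

```bash
cat > t2.py <<'E'
import arm
from arm import *
z=np.load('g.npz'); g=z['g']; arm.SG=z['SG']
for q,P,(y,t) in S:
    p,M=fk(q,g); print(np.round(p-P,1), np.round(M.T@tool(y,t)-np.eye(3),2)[[0,0,1],[1,2,2]])
E
python3 t2.py
```

```text
[-6.1 14.2  9.5] [ 0. -0. -0.]
[-1.1  3.  -7.4] [0. 0. 0.]
[-0.8  9.3  4. ] [ 0.  0. -0.]
[  7.3 -36.1 -44.3] [ 0.01 -0.    0.  ]
[ 2.3 -6.8 -7.2] [-0.    0.   -0.01]
[3.4 4.7 9.8] [ 0.01 -0.    0.  ]
[ 2.8  6.9 -1. ] [-0.01 -0.    0.  ]
[-6.6 -5.   1.7] [-0.  0. -0.]
[ 7.9  6.4 -7.5] [ 0.  0. -0.]
[10.1  1.9 14.5] [-0.  0.  0.]
[22.1  0.6 28. ] [-0.01 -0.    0.  ]
```

```bash
cat > t3.py <<'E'
import re
s=open('arm.py').read()
s=s.replace("a,h,L1,L2,e,L3,off,k6=g","a,h,L1,L2,e,L3,off,k6,u,w1,w2=g").replace("@[0,0,L1]","@[u,0,L1]")
s=s.replace("    T=T@E('x',SG[1]","    p=p+T@[0,w1,w2]\n    T=T@E('x',SG[1]").replace("-160,k]","-160,k,0,0,0]")
open('arm.py','w').write(s)
E
python3 t3.py; cat t2.py > t4.py; python3 t.py; python3 t2.py
```

```text
[  -7.134  160.409  567.601  423.248    1.226  309.826   -1.546   -1.57
   -1.427 -158.955    5.808] 50.86038027499341 3.3819448363931315 SG [-1, -1]
0.4 0 245.6 []
0.4 80 0.0 [[0.24, 0.24, -0.74, 0.58, -0.26, -2.48]]
0.5 0 1576.8 []
0.5 80 331.7 []
0.6 0 1024.0 []
0.6 80 1905.7 []
0.7 0 277.0 []
0.7 80 1045.0 []
[-0.2 -0.5 -0.1] [ 0. -0. -0.]
[-0.9 -2.   1. ] [0. 0. 0.]
[ 0.   1.8 -1.7] [ 0.  0. -0.]
[ 0.3 -1.9 -0.9] [ 0.01 -0.    0.  ]
[0.6 3.4 1.7] [-0.    0.   -0.01]
[ 1.2 -1.3 -2.6] [ 0.01 -0.    0.  ]
[-1.1  2.1 -0.3] [-0.01 -0.    0.  ]
[-0.   0.6  1.7] [-0.  0. -0.]
[-0.  -0.2 -0.3] [ 0.  0. -0.]
[-0.9 -0.1  0.8] [-0.  0.  0.]
[-1.   1.5  0.7] [-0.01 -0.    0.  ]
```

```bash
cat > t5.py <<'E'
import arm
from arm import *
z=np.load('g.npz'); g=z['g']; arm.SG=z['SG']; rng=np.random.default_rng(0)
seeds=[rng.uniform([-.8,0,-1.05,-3.1,-1.5,-3],[.8,1.2,.8,2,-.2,3]) for _ in range(25)]
for th in(.35,.5,.6,.75,.9,1.05):
  for flip in(0,1):
    d=tool(RYAW,th)[:,2]
    M0=tool(RYAW,th)@np.diag([-1,-1,1]) if flip else tool(RYAW,th)
    for up in(0,150):
        P=rk([2,0,66])-up*d+14.3*d; f=lambda q:np.r_[fk(q,g)[0]-P,300*(fk(q,g)[1]-M0).ravel()]; u=[]
        for s in seeds:
            r=least_squares(f,s,bounds=(LO,HI))
            if r.cost<5 and not any(np.abs(r.x-x).max()<.05 for x in u): u.append(r.x)
        print(th,flip,up,[np.round(x,2).tolist() for x in u])
E
python3 t5.py
```

```text
0.35 0 0 []
0.35 0 150 [[0.3, 0.14, -0.56, 0.27, -0.57, -2.2]]
0.35 1 0 []
0.35 1 150 [[0.3, 0.14, -0.56, 0.27, -0.57, 0.94]]
0.5 0 0 []
0.5 0 150 [[0.24, 0.07, -0.87, 0.82, -0.24, -2.7]]
0.5 1 0 []
0.5 1 150 [[0.24, 0.07, -0.87, 0.82, -0.24, 0.44]]
0.6 0 0 []
0.6 0 150 []
0.6 1 0 []
0.6 1 150 []
0.75 0 0 []
0.75 0 150 []
0.75 1 0 []
0.75 1 150 []
0.9 0 0 [[-0.41, 0.46, -0.69, -2.68, -0.51, 1.34]]
0.9 0 150 []
0.9 1 0 [[-0.41, 0.46, -0.69, -2.68, -0.51, -1.8]]
0.9 1 150 []
1.05 0 0 [[-0.45, 0.55, -0.81, -2.77, -0.85, 1.49]]
1.05 0 150 [[-0.56, 0.2, -0.98, -2.54, -0.7, 1.31]]
1.05 1 0 [[-0.45, 0.55, -0.81, -2.77, -0.85, -1.66]]
1.05 1 150 [[-0.56, 0.2, -0.98, -2.54, -0.7, -1.83]]
```

Arm model now fits to about 2 mm, with a 159 mm wrist offset. Reaching under the beam needs the flipped wrist (j4≈-2.7, θ≈0.95–1.05), so I'll plan a joint path for that flip at a clear spot and convert it to pose rows.

```bash
cat > t6.py <<'E'
import arm
from arm import *
z=np.load('g.npz'); g=z['g']; arm.SG=z['SG']
def ikc(c,th,q0,off=14.3,yaw=RYAW):   # tin centre rack coords
    M0=tool(yaw,th); P=rk(c)+off*M0[:,2]
    r=least_squares(lambda q:np.r_[fk(q,g)[0]-P,300*(fk(q,g)[1]-M0).ravel()],np.clip(q0,LO+1e-3,HI-1e-3),bounds=(LO,HI)); return r.cost,r.x
if __name__=="__main__":
  q0=[-.45,.5,-.75,-2.7,-.6,1.4]
  for th in(.9,.95,1.0,1.05):
    q=q0
    for c in((6,0,68),(0,0,80),(-10,0,95),(-30,0,110),(-60,0,120),(-90,0,130),(-120,0,140),(-120,0,170),(-120,0,200)):
        k,q=ikc(c,th,q); print(th,c,round(k,2),np.round(q,2).tolist()); 
        if k>5:q=q0
E
python3 t6.py
```

```text
0.9 (6, 0, 68) 0.0 [-0.4, 0.46, -0.68, -2.68, -0.49, 1.33]
0.9 (0, 0, 80) 0.0 [-0.4, 0.42, -0.67, -2.64, -0.46, 1.29]
0.9 (-10, 0, 95) 0.0 [-0.39, 0.37, -0.67, -2.59, -0.41, 1.23]
0.9 (-30, 0, 110) 0.0 [-0.39, 0.31, -0.68, -2.53, -0.36, 1.15]
0.9 (-60, 0, 120) 0.0 [-0.4, 0.25, -0.71, -2.47, -0.34, 1.1]
0.9 (-90, 0, 130) 0.0 [-0.4, 0.18, -0.74, -2.39, -0.31, 1.02]
0.9 (-120, 0, 140) 0.0 [-0.38, 0.1, -0.75, -2.28, -0.26, 0.89]
0.9 (-120, 0, 170) 70.02 [-0.3, 0.05, -0.7, -2.17, -0.16, 0.71]
0.9 (-120, 0, 200) 480.03 [-0.3, 0.01, -0.71, -2.22, -0.16, 0.76]
0.95 (6, 0, 68) 0.0 [-0.42, 0.49, -0.73, -2.72, -0.61, 1.39]
0.95 (0, 0, 80) 0.0 [-0.42, 0.45, -0.72, -2.7, -0.58, 1.37]
0.95 (-10, 0, 95) 0.0 [-0.42, 0.4, -0.72, -2.66, -0.53, 1.32]
0.95 (-30, 0, 110) 0.0 [-0.42, 0.34, -0.74, -2.61, -0.49, 1.27]
0.95 (-60, 0, 120) 0.0 [-0.44, 0.28, -0.78, -2.57, -0.48, 1.24]
0.95 (-90, 0, 130) 0.0 [-0.45, 0.21, -0.82, -2.51, -0.46, 1.18]
0.95 (-120, 0, 140) 0.0 [-0.46, 0.13, -0.84, -2.42, -0.42, 1.09]
0.95 (-120, 0, 170) 0.0 [-0.33, 0.03, -0.72, -2.19, -0.21, 0.75]
0.95 (-120, 0, 200) 127.58 [-0.3, -0
[... 459 characters left out ...]
22]
1.0 (-120, 0, 170) 0.0 [-0.44, 0.05, -0.81, -2.35, -0.37, 0.99]
1.0 (-120, 0, 200) 0.24 [-0.29, -0.03, -0.69, -2.11, -0.16, 0.63]
1.05 (6, 0, 68) 0.0 [-0.44, 0.55, -0.8, -2.77, -0.84, 1.48]
1.05 (0, 0, 80) 0.0 [-0.45, 0.51, -0.8, -2.76, -0.81, 1.46]
1.05 (-10, 0, 95) 0.0 [-0.45, 0.46, -0.81, -2.73, -0.77, 1.43]
1.05 (-30, 0, 110) 0.0 [-0.46, 0.4, -0.83, -2.7, -0.74, 1.41]
1.05 (-60, 0, 120) 0.0 [-0.49, 0.35, -0.88, -2.66, -0.74, 1.39]
1.05 (-90, 0, 130) 0.0 [-0.52, 0.28, -0.93, -2.61, -0.73, 1.37]
1.05 (-120, 0, 140) 0.0 [-0.55, 0.21, -0.96, -2.55, -0.7, 1.32]
1.05 (-120, 0, 170) 0.0 [-0.5, 0.08, -0.87, -2.45, -0.51, 1.13]
1.05 (-120, 0, 200) 0.0 [-0.41, -0.01, -0.77, -2.29, -0.33, 0.89]
```

```bash
cat > t7.py <<'E'
from t6 import *
import sys
o=manip.observe(); q=np.array(o["joints"]); print(np.round(q,3))
k,qe=ikc((-110,0,140),1.0,[-.5,.2,-.9,-2.5,-.56,1.22]); print(k,np.round(qe,3))
N=16; Q=[]
for i in range(N+1):
    s=i/N; a=q+(qe-q)*s; a[1]=q[1]+(qe[1]-q[1])*s-.22*np.sin(np.pi*s); Q.append(a)
np.save('Q.npy',Q)
for i,a in enumerate(Q):
    p,M=fk(a,g); pp,Mp=fk(Q[max(i-1,0)],g)
    print(i,np.round(p),np.round(M[:,2],2),'y',np.round(M[:,1],2),'d',round(np.linalg.norm(p-pp)),round(np.degrees(Ro.from_matrix(M.T@Mp).magnitude()),1), 'flange',np.round(p-310*M[:,2]))
E
python3 t7.py
```

```text
[-0.258  0.224 -0.324 -0.002 -1.013 -0.942]
5.015662875978256e-26 [-0.5    0.178 -0.887 -2.513 -0.551  1.227]
0 [ 431. -279.  185.] [ 0.01 -0.   -1.  ] y [-0.36  0.93 -0.  ] d 0 0.0 flange [ 428. -279.  495.]
1 [ 417. -240.  176.] [ 0.09  0.11 -0.99] y [-0.4   0.92  0.07] d 43 8.2 flange [ 390. -274.  483.]
2 [ 408. -199.  171.] [ 0.17  0.21 -0.96] y [-0.44  0.89  0.12] d 42 8.0 flange [ 354. -265.  469.]
3 [ 403. -160.  169.] [ 0.27  0.3  -0.92] y [-0.47  0.87  0.15] d 40 7.8 flange [ 321. -252.  453.]
4 [ 402. -122.  170.] [ 0.36  0.37 -0.86] y [-0.5   0.85  0.16] d 38 7.5 flange [ 291. -235.  437.]
5 [405. -86. 174.] [ 0.45  0.42 -0.79] y [-0.52  0.84  0.15] d 36 7.2 flange [ 266. -216.  419.]
6 [410. -55. 179.] [ 0.53  0.45 -0.72] y [-0.52  0.84  0.14] d 32 6.7 flange [ 245. -193.  401.]
7 [418. -28. 184.] [ 0.61  0.46 -0.64] y [-0.51  0.85  0.12] d 29 6.3 flange [ 228. -170.  384.]
8 [429.  -6. 190.] [ 0.69  0.45 -0.57] y [-0.49  0.87  0.09] d 25 5.8 flange [ 216. -145.  368.]
9 [440.  11. 194.] [ 0.75  0.42 -0.51] y [-0.45  0.89  0.08] d 20 5.4 flange [ 208. -120.  353.]
10 [453.  21. 196.] [ 0.8   0.37 -0.46] y [-0.39  0.92  0.06] d 16 5.1 flange [204. -95. 340.]
11 [466.  26. 195.] [ 0.85  0.31 -0.43] y [-0.32  0.95  0.05] d 14 4.9 flange [203. -71. 329.]
12 [478.  24. 191.] [ 0.88  0.24 -0.42] y [-0.24  0.97  0.04] d 13 5.0 flange [206. -49. 320.]
13 [490.  18. 182.] [ 0.89  0.15 -0.42] y [-0.15  0.99  0.04] d 16 5.2 flange [213. -30. 313.]
14 [499.   6. 169.] [ 0.89  0.07 -0.45] y [-0.06  1.    0.03] d 19 5.6 flange [222. -14. 308.]
15 [505.  -9. 153.] [ 0.87 -0.02 -0.49] y [0.04 1.   0.02] d 23 6.0 flange [234.  -2. 303.]
16 [506. -27. 132.] [ 0.83 -0.11 -0.54] y [ 0.13  0.99 -0.  ] d 27 6.3 flange [248.   6. 300.]
```

```bash
cat > rows.py <<'E'
from t6 import *
def rows(Q,b,idx):
    p0,M0=fk(Q[b],g)
    for i in idx:
        p,M=fk(Q[i],g); print(np.round(np.r_[M0.T@(p-p0)/500,Ro.from_matrix(M0.T@M).as_rotvec()/np.pi],3).tolist()+[1])
E
python3 - <<'E'
from rows import *
Q=np.load('Q.npy'); s=np.linspace(0,16,23); Q=np.array([[np.interp(x,range(17),Q[:,j]) for j in range(6)] for x in s]); np.save('Q2.npy',Q)
rows(Q,0,range(1,12)); print(); rows(Q,11,range(12,23))
E
```

```text
[-0.0, 0.062, 0.014, -0.018, -0.026, -0.008, 1]
[-0.006, 0.122, 0.023, -0.033, -0.054, -0.016, 1]
[-0.017, 0.181, 0.029, -0.045, -0.083, -0.023, 1]
[-0.031, 0.237, 0.031, -0.054, -0.113, -0.03, 1]
[-0.049, 0.29, 0.03, -0.061, -0.142, -0.034, 1]
[-0.07, 0.339, 0.026, -0.065, -0.172, -0.038, 1]
[-0.093, 0.385, 0.02, -0.066, -0.2, -0.04, 1]
[-0.117, 0.425, 0.013, -0.066, -0.228, -0.04, 1]
[-0.142, 0.46, 0.006, -0.063, -0.253, -0.038, 1]
[-0.167, 0.489, -0.002, -0.058, -0.277, -0.033, 1]
[-0.192, 0.512, -0.011, -0.051, -0.299, -0.027, 1]

[-0.019, 0.014, 0.019, 0.011, -0.019, 0.002, 1]
[-0.036, 0.022, 0.038, 0.024, -0.034, 0.006, 1]
[-0.051, 0.024, 0.055, 0.039, -0.047, 0.011, 1]
[-0.061, 0.02, 0.071, 0.056, -0.057, 0.017, 1]
[-0.067, 0.01, 0.087, 0.073, -0.062, 0.025, 1]
[-0.067, -0.005, 0.102, 0.092, -0.064, 0.034, 1]
[-0.062, -0.024, 0.115, 0.111, -0.063, 0.044, 1]
[-0.051, -0.046, 0.127, 0.13, -0.058, 0.054, 1]
[-0.034, -0.071, 0.138, 0.149, -0.049, 0.065, 1]
[-0.011, -0.097, 0.147, 0.167, -0.038, 0.077, 1]
[0.019, -0.123, 0.154, 0.185, -0.023, 0.089, 1]
```

Emit:
arm_command(
  plan=[
    [0,0.062,0.014,-0.018,-0.026,-0.008,1],
    [-0.006,0.122,0.023,-0.033,-0.054,-0.016,1],
    [-0.017,0.181,0.029,-0.045,-0.083,-0.023,1],
    [-0.031,0.237,0.031,-0.054,-0.113,-0.03,1],
    [-0.049,0.29,0.03,-0.061,-0.142,-0.034,1],
    [-0.07,0.339,0.026,-0.065,-0.172,-0.038,1],
    [-0.093,0.385,0.02,-0.066,-0.2,-0.04,1],
    [-0.117,0.425,0.013,-0.066,-0.228,-0.04,1],
    [-0.142,0.46,0.006,-0.063,-0.253,-0.038,1],
    [-0.167,0.489,-0.002,-0.058,-0.277,-0.033,1],
    [-0.192,0.512,-0.011,-0.051,-0.299,-0.027,1],
    [-0.192,0.512,-0.011,-0.051,-0.299,-0.027,1],
  ],
  newtons=35,
)

```text
time_s: 15.02
ee_pos: [423.8, -2.4, 184.3]
tcp_rot: [-0.2, 0.866, 0.162, 0.429]
wrist_force: [-0.7, -1.1, -4.0]
gripper_width: 56.1
```

```bash
python3 -c "
from rows import *
rep(); print(np.round(np.load('Q2.npy')[11],2))"
```

```text
t 15.02 p [423.8  -2.4 184.3] yaw 0.51 th 0.952 zy 0.1081 F [-0.7 -1.1 -4. ] w 56.1 J [-0.39 -0.02 -0.62 -1.26 -0.79  0.14]
[-0.38 -0.02 -0.61 -1.26 -0.78  0.14]
```

Following exactly. Second half.

Emit:
arm_command(
  plan=[
    [-0.019,0.014,0.019,0.011,-0.019,0.002,1],
    [-0.036,0.022,0.038,0.024,-0.034,0.006,1],
    [-0.051,0.024,0.055,0.039,-0.047,0.011,1],
    [-0.061,0.02,0.071,0.056,-0.057,0.017,1],
    [-0.067,0.01,0.087,0.073,-0.062,0.025,1],
    [-0.067,-0.005,0.102,0.092,-0.064,0.034,1],
    [-0.062,-0.024,0.115,0.111,-0.063,0.044,1],
    [-0.051,-0.046,0.127,0.13,-0.058,0.054,1],
    [-0.034,-0.071,0.138,0.149,-0.049,0.065,1],
    [-0.011,-0.097,0.147,0.167,-0.038,0.077,1],
    [0.019,-0.123,0.154,0.185,-0.023,0.089,1],
    [0.019,-0.123,0.154,0.185,-0.023,0.089,1],
  ],
)

```text
time_s: 16.02
ee_pos: [501.8, -25.1, 124.5]
tcp_rot: [0.057, 0.88, -0.028, 0.47]
wrist_force: [-1.4, -0.5, -3.9]
gripper_width: 55.7
```

```bash
cat > pl.py <<'E'
from h import *
def place(c,th,off=14.3,yaw=RYAW,frm=None):   # rack coords of tin centre
    T=tool(yaw,th); go(rk(c)+off*T[:,2],yaw,th,frm=frm)
def tinpos(off=14.3):
    o=manip.observe(); T=Ro.from_quat(o["tcp_rot"]).as_matrix(); p=o["ee_pos"]-off*T[:,2]
    print("tin rack",np.round(Ro.from_euler('z',-RYAW).as_matrix()@(p-[RX,RY,0]),1));
E
python3 -c "
from pl import *
rep(); tinpos()
for c,th in(((-90,0,140),1.),((-30,0,118),.97),((8,0,85),.95),((8,0,72),.95)): place(c,th)"
```

```text
t 16.02 p [501.8 -25.1 124.5] yaw -0.128 th 0.981 zy 0.0039 F [-1.4 -0.5 -3.9] w 55.7 J [-0.52  0.2  -0.92 -2.52 -0.58  1.25]
tin rack [-114.6    1.   132.5]
row [-0.0404, -0.0018, 0.0325] [0.0001, -0.0061, -0.0014] rows>= 0.6 TCP [526.2 -29.2 132.3]
row [-0.0697, -0.0017, 0.1567] [0.0001, 0.0034, -0.0014] rows>= 2.1 TCP [585.4 -36.7 109.9]
row [-0.0566, -0.0018, 0.2565] [0.0001, 0.0098, -0.0014] rows>= 3.1 TCP [623.  -41.5  76.7]
row [-0.035, -0.0019, 0.271] [0.0001, 0.0098, -0.0014] rows>= 3.3 TCP [623.  -41.5  63.7]
```

Emit:
arm_command(
  plan=[
    [-0.04,-0.002,0.033,0,-0.004,-0.001,1],
    [-0.05,-0.002,0.08,0,0,-0.001,1],
    [-0.06,-0.002,0.12,0,0.002,-0.001,1],
    [-0.07,-0.002,0.157,0,0.004,-0.001,1],
    [-0.063,-0.002,0.207,0,0.007,-0.001,1],
    [-0.057,-0.002,0.256,0,0.01,-0.001,1],
    [-0.057,-0.002,0.256,0,0.01,-0.001,1],
    [-0.057,-0.002,0.256,0,0.01,-0.001,1],
  ],
)

```text
time_s: 16.68
ee_pos: [625.1, -40.6, 80.8]
tcp_rot: [0.053, 0.886, -0.028, 0.46]
wrist_force: [0.4, 0.6, -2.7]
gripper_width: 55.5
```

```bash
python3 -c "
from pl import *
rep(); tinpos()
for c,th in(((8,0,75),.95),((8,0,70),.95),((2,0,70),.95)): place(c,th)
s=pic('scene','s6'); im=pic('wrist','w6')
cv2.imwrite('pics/m6.png',np.vstack([cv2.resize(im[:250,120:520],(640,400)),cv2.resize(s[180:255,230:390],(640,300),interpolation=2)])[100:,:,::-1])"
```

```text
t 16.68 p [625.1 -40.6  80.8] yaw -0.12 th 0.957 zy -0.0008 F [ 0.4  0.6 -2.7] w 55.5 J [-0.42  0.44 -0.71 -2.68 -0.56  1.35]
tin rack [10.   1.1 89. ]
row [0.0254, -0.0022, 0.0129] [0.0013, 0.0023, 0.0013] rows>= 0.3 TCP [623.  -41.5  66.7]
row [0.0336, -0.0022, 0.0187] [0.0013, 0.0023, 0.0013] rows>= 0.5 TCP [623.  -41.5  61.7]
row [0.0405, -0.0021, 0.0089] [0.0013, 0.0023, 0.0013] rows>= 0.5 TCP [617.  -40.7  61.7]
```

View pics/m6.png

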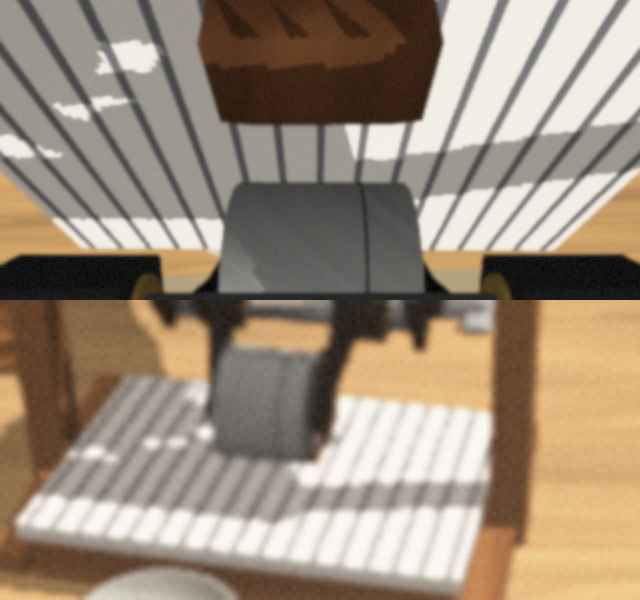

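The tin hangs just uphill of the wedge, in line with it and clear. Lowering slowly.

Emit:
arm_command(
  plan=[
    [0.008,-0.001,0.004,0,0.001,0,1],
    [0.016,-0.001,0.008,0,0.002,0,1],
    [0.022,-0.001,0.012,0,0.002,0,1],
    [0.028,-0.001,0.015,0,0.002,0,1],
    [0.034,-0.001,0.019,0,0.002,0,1],
    [0.034,-0.001,0.019,0,0.002,0,1],
    [0.034,-0.001,0.019,0,0.002,0,1],
  ],
)

```text
time_s: 17.37
ee_pos: [623.8, -41.9, 63.6]
tcp_rot: [0.054, 0.887, -0.029, 0.459]
wrist_force: [0.6, -0.2, -2.6]
gripper_width: 55.8
```

```bash
python3 -c "
from pl import *
rep(); tinpos(); go(manip.observe()['ee_pos']+[0,0,-1],RYAW,.95); T=Ro.from_quat(manip.observe()['tcp_rot']).as_matrix()
for v in ((0,0,-1),(-1,0,-.141)): print('mm',v,T.T@(Ro.from_euler('z',RYAW).as_matrix()@np.array(v))/500)"
```

```text
t 17.37 p [623.8 -41.9  63.6] yaw -0.123 th 0.955 zy -0.002 F [ 0.6 -0.2 -2.6] w 55.8 J [-0.43  0.49 -0.74 -2.72 -0.63  1.4 ]
tin rack [ 8.9 -0.4 71.8]
row [0.0016, 0.0, 0.0012] [0.0004, 0.0016, 0.001] rows>= 0.0 TCP [623.8 -41.9  62.6]
mm (0, 0, -1) [1.63255608e-03 3.91933998e-06 1.15531177e-03]
mm (-1, 0, -0.141) [ 1.38549073e-03  6.20779183e-06 -1.46966013e-03]
```

Emit:
arm_command(
  plan=[
    [0.0016,0,0.0012,0,0,0,1],
    [0.0033,0,0.0023,0,0,0,1],
    [0.0049,0,0.0035,0,0,0,1],
    [0.0057,0,0.004,0,0,0,1],
    [0.0057,0,0.004,0,0,0,1],
  ],
)

```text
time_s: 17.78
ee_pos: [624.5, -42.0, 62.8]
tcp_rot: [0.054, 0.885, -0.03, 0.461]
wrist_force: [-7.0, -1.3, 8.3]
gripper_width: 55.6
```

Emit:
arm_command(
  plan=[
    [0.0008,0,0.0006,0,0,0,1],
    [0.0016,0,0.0012,0,0,0,1],
    [0.0016,0,0.0012,0,0,0,1],
  ],
)

```text
time_s: 18.03
ee_pos: [624.5, -42.0, 62.8]
tcp_rot: [0.053, 0.885, -0.03, 0.462]
wrist_force: [-11.3, -2.0, 14.0]
gripper_width: 55.6
```

Emit:
arm_command(
  plan=[
    [0.0008,0,0.0006,0,0,0,1],
    [0.0016,0,0.0012,0,0,0,1],
    [0.0016,0,0.0012,0,0,0,1],
  ],
)

```text
time_s: 18.28
ee_pos: [624.5, -41.9, 62.8]
tcp_rot: [0.053, 0.884, -0.03, 0.463]
wrist_force: [-15.8, -1.7, 19.2]
gripper_width: 55.7
```

Contact came ~4 mm earlier than expected and with a backward component. I'll ease off and check before going on.

Emit:
arm_command(
  plan=[
    [-0.003,0,-0.0022,0,0,0,1],
    [-0.0055,0,-0.004,0,0,0,1],
    [-0.0055,0,-0.004,0,0,0,1],
  ],
)

```text
time_s: 18.53
ee_pos: [624.4, -42.1, 62.8]
tcp_rot: [0.054, 0.886, -0.03, 0.46]
wrist_force: [-2.6, -0.9, 1.7]
gripper_width: 55.7
```

```bash
python3 -c "
from pl import *
rep(); tinpos()
s=pic('scene','s7')
for n,z in(('wedge',24),('tin',66)):
  for d in manip.pinpoint(n,'scene'): print(n,d['conf'],np.round(d['xy']),np.round(ray('scene',d['xy'],z)))
im=pic('wrist','w7')
cv2.imwrite('pics/m7.png',np.vstack([cv2.resize(im[50:250,160:480],(640,400)),cv2.resize(s[195:250,240:357],(640,300),interpolation=2)])[100:,:,::-1])"
```

```text
t 18.53 p [624.4 -42.1  62.8] yaw -0.123 th 0.957 zy -0.0028 F [-2.6 -0.9  1.7] w 55.7 J [-0.43  0.49 -0.74 -2.72 -0.64  1.41]
tin rack [ 9.4 -0.5 71. ]
wedge 0.78 [469. 192.] [430. 429.  24.]
tin 0.68 [297. 212.] [610. -40.  66.]
tin 0.57 [240. 156.] [ 330. -251.   66.]
```

View pics/m7.png

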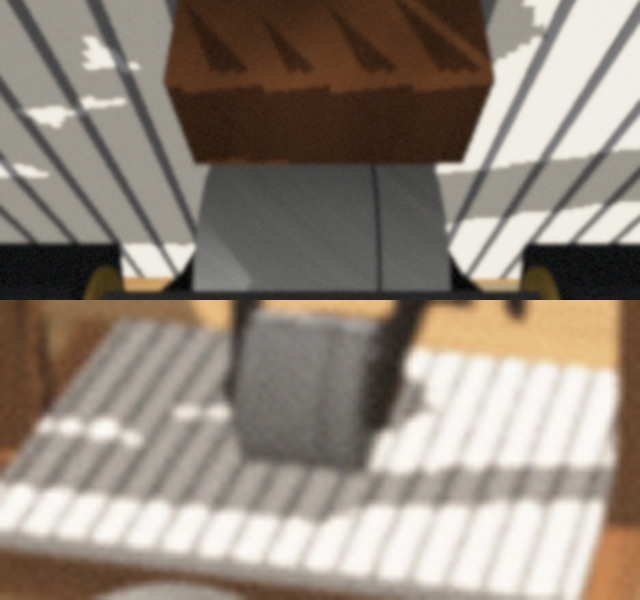

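The tin is on the panel (crop bottom edge ~ (300,465)) uphill of the wedge, nothing else touching. Now slide it downhill, lightly loaded, until the wedge pushes back.

Emit:
arm_command(
  plan=[
    [-0.001,0,-0.0008,0,0,0,1],
    [0.0004,0,-0.0023,0,0,0,1],
    [0.0018,0,-0.0038,0,0,0,1],
    [0.0032,0,-0.0053,0,0,0,1],
    [0.0032,0,-0.0053,0,0,0,1],
  ],
)

```text
time_s: 19.15
ee_pos: [621.4, -41.7, 62.4]
tcp_rot: [0.054, 0.886, -0.029, 0.459]
wrist_force: [1.0, 0.2, 0.9]
gripper_width: 56.0
```

Emit:
arm_command(
  plan=[
    [0.0014,0,-0.0015,0,0,0,1],
    [0.0028,0,-0.003,0,0,0,1],
    [0.0028,0,-0.003,0,0,0,1],
  ],
)

```text
time_s: 19.4
ee_pos: [619.1, -41.4, 62.0]
tcp_rot: [0.054, 0.886, -0.029, 0.459]
wrist_force: [0.9, 0.2, 0.7]
gripper_width: 56.1
```

Emit:
arm_command(
  plan=[
    [0.0014,0,-0.0015,0,0,0,1],
    [0.0028,0,-0.003,0,0,0,1],
    [0.0028,0,-0.003,0,0,0,1],
  ],
)

```text
time_s: 19.65
ee_pos: [616.9, -41.1, 61.7]
tcp_rot: [0.054, 0.886, -0.029, 0.459]
wrist_force: [0.8, 0.0, 1.2]
gripper_width: 55.8
```

```bash
python3 -c "
from pl import *
rep(); tinpos()"
```

```text
t 19.65 p [616.9 -41.1  61.7] yaw -0.123 th 0.956 zy -0.0023 F [0.8 0.  1.2] w 55.8 J [-0.43  0.49 -0.76 -2.72 -0.65  1.41]
tin rack [ 1.8 -0.4 70. ]
```

Emit:
arm_command(
  plan=[
    [0.0014,0,-0.0015,0,0,0,1],
    [0.0028,0,-0.003,0,0,0,1],
    [0.0028,0,-0.003,0,0,0,1],
  ],
)

```text
time_s: 19.9
ee_pos: [614.8, -40.8, 61.4]
tcp_rot: [0.054, 0.886, -0.029, 0.459]
wrist_force: [0.4, -0.1, 2.5]
gripper_width: 55.6
```

Emit:
arm_command(
  plan=[
    [0.0014,0,-0.0015,0,0,0,1],
    [0.0028,0,-0.003,0,0,0,1],
    [0.0028,0,-0.003,0,0,0,1],
  ],
)

```text
time_s: 20.15
ee_pos: [612.8, -40.6, 61.2]
tcp_rot: [0.054, 0.886, -0.029, 0.459]
wrist_force: [-0.1, -0.5, 1.3]
gripper_width: 56.3
```

Emit:
arm_command(
  plan=[
    [0.0014,0,-0.0015,0,0,0,1],
    [0.0028,0,-0.003,0,0,0,1],
    [0.0028,0,-0.003,0,0,0,1],
  ],
)

```text
time_s: 20.4
ee_pos: [610.8, -40.3, 60.9]
tcp_rot: [0.054, 0.886, -0.029, 0.459]
wrist_force: [-0.0, -0.7, 1.7]
gripper_width: 55.5
```

```bash
cat > edge.py <<'E'
from pl import *
def edges(im):
    col=im[60:240,300:330].mean(1).astype(int); sat=col[:,0]-col[:,2]   # brown: R>>B
    r=np.where(sat>20)[0]+60; return r.max(),np.round(sat[r.max()-60-2:r.max()-60+4])
if __name__=="__main__":
    import sys
    print('w7',edges(cv2.imread('pics/w7.png')[:,:,::-1])); im=pic('wrist',sys.argv[1]); print(edges(im)); rep(); tinpos()
    c=cam('wrist')
    for d in manip.pinpoint('wedge','wrist'): print(d['conf'],np.round(d['xy']))
E
python3 edge.py w8
```

```text
w7 (np.int64(181), array([35, 35, 26, 12,  5,  2]))
(np.int64(186), array([38, 37, 30, 18,  9,  4]))
t 20.45 p [610.8 -40.3  60.9] yaw -0.123 th 0.956 zy -0.0023 F [-0.5  0.2  1.4] w 55.8 J [-0.44  0.49 -0.77 -2.72 -0.67  1.42]
tin rack [-4.3 -0.4 69.1]
0.86 [324. 133.]
```

Emit:
arm_command(
  plan=[
    [0.0014,0,-0.0015,0,0,0,1],
    [0.0028,0,-0.003,0,0,0,1],
    [0.0028,0,-0.003,0,0,0,1],
  ],
)

```text
time_s: 20.75
ee_pos: [608.8, -40.1, 60.6]
tcp_rot: [0.054, 0.886, -0.029, 0.459]
wrist_force: [-0.2, -0.2, 1.5]
gripper_width: 56.2
```

```bash
python3 edge.py w9
```

```text
w7 (np.int64(181), array([35, 35, 26, 12,  5,  2]))
(np.int64(186), array([37, 36, 30, 18,  8,  4]))
t 20.8 p [608.8 -40.1  60.6] yaw -0.123 th 0.956 zy -0.0023 F [0.9 0.7 1.1] w 55.9 J [-0.44  0.49 -0.78 -2.72 -0.67  1.42]
tin rack [-6.3 -0.4 68.8]
0.88 [322. 135.]
```

The wedge/tin boundary no longer shifts in the wrist image while the tin moves (row 186 twice): the tin is pushing the wedge, so they're in contact. I ease off and release.

Emit:
arm_command(
  plan=[
    [-0.0005,0,-0.0004,0,0,0,1],
    [-0.0005,0,-0.0004,0,0,0,1],
    [-0.0005,0,-0.0004,0,0,0,1],
    [-0.0005,0,-0.0004,0,0,0,-1],
    [-0.0005,0,-0.0004,0,0,0,-1],
    [-0.0005,0,-0.0004,0,0,0,-1],
    [-0.0005,0,-0.0004,0,0,0,-1],
    [-0.0005,0,-0.0004,0,0,0,-1],
    [-0.0005,0,-0.0004,0,0,0,-1],
    [-0.0005,0,-0.0004,0,0,0,-1],
  ],
  newtons=10,
)

```text
time_s: 21.68
ee_pos: [608.8, -40.1, 60.8]
tcp_rot: [0.054, 0.886, -0.029, 0.459]
wrist_force: [0.4, -0.1, -0.6]
gripper_width: 85.5
```

```bash
python3 edge.py w10
```

```text
w7 (np.int64(181), array([35, 35, 26, 12,  5,  2]))
(np.int64(186), array([57, 51, 35, 16,  5,  2]))
t 21.73 p [608.8 -40.   60.9] yaw -0.123 th 0.956 zy -0.0023 F [ 0.3  0.7 -0.1] w 86.3 J [-0.44  0.49 -0.78 -2.72 -0.67  1.42]
tin rack [-6.3 -0.4 69.1]
0.83 [321. 133.]
```

Emit:
arm_command(
  plan=[
    [0,0,-0.02,0,0,0,-1],
    [0,0,-0.05,0,0,0,-1],
    [0,0,-0.09,0,0,0,-1],
    [0,0,-0.14,0,0,0,-1],
    [0,0,-0.19,0,0,0,-1],
    [0,0,-0.24,0,0,0,-1],
    [0,0,-0.24,0,0,0,-1],
    [0,0,-0.24,0,0,0,-1],
    [0,0,-0.24,0,0,0,-1],
  ],
)

```text
time_s: 22.53
ee_pos: [511.8, -28.0, 130.7]
tcp_rot: [0.054, 0.886, -0.03, 0.46]
wrist_force: [0.2, 0.7, 0.7]
gripper_width: 87.0
```

```bash
python3 -c "
from pl import *
rep(); s=pic('scene','s9'); c=cam('wrist'); im=pic('wrist','w12'); t=pic('top','t9')
for n,z in(('wedge',23),('tin',66)):
  for m,cc in(('scene',None),('wrist',c),('top',None)):
    for d in manip.pinpoint(n,m): 
      X=ray(m,d['xy'],z,cc)
      if d['xy'] and 500<X[0]<700: print(n,m,d['conf'],np.round(d['xy']),'rack',np.round(Ro.from_euler('z',-RYAW).as_matrix()@(X-[RX,RY,0]),1))
cv2.imwrite('pics/m9.png',np.vstack([cv2.resize(im[60:260,160:480],(640,400)),cv2.resize(s[190:250,232:360],(640,300),interpolation=2)])[100:,:,::-1])
np.save('c12.npy',np.array(c,dtype=object),allow_pickle=True)"
```

```text
t 22.53 p [511.8 -28.  130.7] yaw -0.123 th 0.957 zy -0.0025 F [0.2 0.7 0.7] w 87.0 J [-0.48  0.16 -0.84 -2.45 -0.46  1.15]
wedge scene 0.6 [164. 237.] rack [ 116.2 -317.7   23. ]
wedge scene 0.59 [302. 211.] rack [-56.5  -3.2  23. ]
wedge wrist 0.75 [322. 128.] rack [-48.9   0.1  23. ]
wedge top 0.71 [343. 202.] rack [-58.    4.2  23. ]
tin scene 0.98 [296. 209.] rack [-4.5 -4.2 66. ]
tin top 0.65 [347. 182.] rack [-4.3  1.6 66. ]
```

View pics/m9.png

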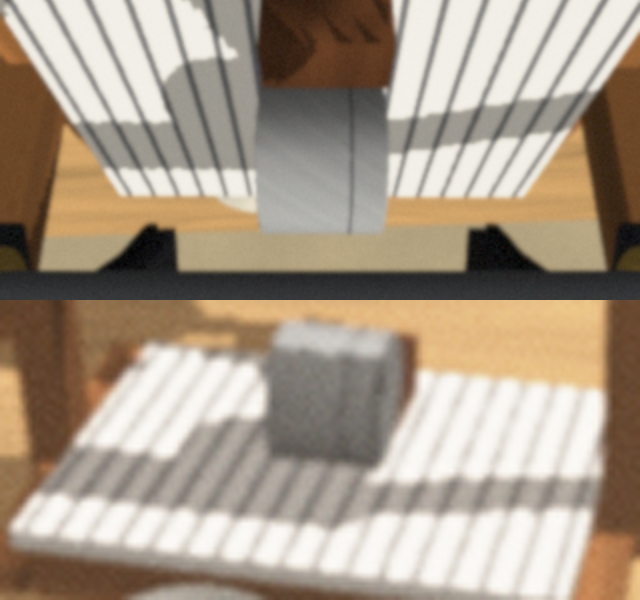

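The tin lies on the panel against the wedge, parallel to the beam and free of the gripper. I check that it stays still, then hand in.

Emit:
arm_command(
  plan=[
    [0,0,0,0,0,0,-1],
    [0,0,0,0,0,0,-1],
    [0,0,0,0,0,0,-1],
    [0,0,0,0,0,0,-1],
    [0,0,0,0,0,0,-1],
    [0,0,0,0,0,0,-1],
    [0,0,0,0,0,0,-1],
    [0,0,0,0,0,0,-1],
  ],
)

```text
time_s: 23.65
ee_pos: [511.6, -27.9, 130.1]
tcp_rot: [0.054, 0.886, -0.029, 0.459]
wrist_force: [0.4, 0.7, 0.4]
gripper_width: 87.0
```

```bash
python3 -c "
from pl import *
a=cv2.imread('pics/s9.png').astype(int); b=pic('scene','s10')[:,:,::-1].astype(int)
d=np.abs(a-b)[195:250,240:357].mean(2); print('diff max/mean',d.max(),d.mean())
for n in('bowl','jar','dish','tongs'):
  for e in manip.pinpoint(n,'top')[:1]: print(n,np.round(e['xy']),np.round(ray('top',e['xy'],0)))
rep()
if d.mean()<6: print(manip.finish_job())"
```

```text
diff max/mean 16.0 1.9419839419839422
bowl [215. 150.] [697. 368.   0.]
jar [457. 171.] [ 655. -378.    0.]
dish [366. 138.] [749. -97.   0.]
t 23.9 p [511.6 -27.9 130.1] yaw -0.123 th 0.956 zy -0.0023 F [-0.7 -0.5 -0.1] w 86.9 J [-0.48  0.17 -0.84 -2.45 -0.46  1.14]
the job is handed in; nothing more can be done
None
```

The job is handed in at about 24 s. The wedge stands flat and released on the panel with its toe uphill. The tin was lowered just uphill of it, slid down against it while held, then released. The system reports no verdict, so what follows is only my own checks.

**Last checks**
- **Tin:** it is about 4–6 mm downhill of the beam's middle line and within about 4 mm of midway between the posts. It looked parallel to the beam, and I did not re-measure its angle after release.
- **At rest:** two scene pictures about 1 s apart showed no visible movement.
- **Gripper:** open and well clear of everything.
- **Bowl, jar and dish:** about where they started (within about 6 mm by the detector).

**What disagreed or went unconfirmed**
- **Wedge position:** its origin reads between 49 and 58 mm downhill of the beam's middle, depending on the camera. The limit is 10 mm, so this does not matter. The tin pushed it about 10 mm downhill while I looked for contact.
- **Contact with the wedge:** the push was too small to tell apart in the wrist force. I judged it from the wrist pictures, where the wedge moved together with the tin.
- **Tin contact height:** the tin touched the panel about 4 mm higher than I calculated, probably an error in where it sat in the grip.
- **Tongs:** the detector did not find them in the last picture, so their final position is unconfirmed. My planned path kept the gripper well above them.

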